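# Fit the retaining ring on the filler's piston

## Task

The dark retaining ring lies on the brass collar of the filling machine's piston: take the red-handled ring pliers from the yellow stand, put both tips into the ring's two copper eyes, and spread the ring just enough to pass the collar, without overstretching it. Bring it down by feel, press it for a moment on the white seal disc with about 6 N (over 14 N would crush the seal), then ease off and let it close fully into the groove under the collar. Then put the pliers back upright in the stand as they were, let go, and leave everything else on the table undisturbed.

Things in the scene. Friction and masses are not known exactly. Their poses are not given: they have to be found in the camera images.
- piston: Fixed piston, upright in a blue fixture (100 x 100 x 20 mm). Origin: centre of the fixture's underside, z up on the piston's axis. White seal disc, 92 mm dia., its top somewhere from z = 51 to 56 mm (seals differ: find it by touch; it does not give); above it the groove, 34.8 mm dia., up to z = 63; brass collar, 41 mm dia. (0.8 mm chamfer), z 63 to 69; nose, 34.8 mm dia., z 69 to 80 mm.
- groove (a point): Point on the piston's axis at the underside of the brass collar. The 5 mm thick ring must close below it, so with its underside at least 5 mm under this point; the seal disc's top lies 7 to 12 mm under it and carries the whole ring and its eyes.
- ring: Loose dark ring, 5 mm thick, about 57 mm outside, 60 g, lying on the collar round the nose (underside at piston z = 69 mm). Two rigid halves on a sprung hinge at its back (x = -26 mm, y = 0). Origin: its centre, underside, in the frame of the y > 0 half; x points to the gap between the eyes, which faces away from the robot (+x within 0.75 rad). Four inner lobes, 18 mm from the centre when closed.
- eye_a (a point): Centre of the copper eye of the ring's y > 0 half, at ring (34, 11, 5.5) mm when closed: an upright round through hole, 9 mm dia., outside about 14 mm, from the ring's underside to 11 mm above it.
- eye_b (a point): Centre of the other, equal eye, on the y < 0 half, at ring (34, -11, 5.5) mm when closed: the eyes are then 22 mm apart.
- ring_b (a joint): Spread of the ring: angle between its halves, rad, 0 when closed (start), sprung shut. The eyes part by 60 mm per rad. The lobes pass the collar from about 0.23 rad; 0.30 to 0.40 is good; beyond 0.48 it is spoilt. At 0.35 rad it closes with about 6 N across the eyes.
- pliers: Ring pliers, 0.15 kg, loose, upright in the stand, tips down. Origin: midway between the tip ends, in the frame of the y > 0 lever; z up to the handles, y along the line of the tips. Tip pins at y = +-11 mm, 4 mm dia., 10 mm long; above each a jaw 13 x 13 mm, its underside a shoulder that rests on the eye's top (tip ends then 1 mm above the ring's underside). Guard plate 15 x 62 mm, underside at z = 50, sits on the stand's rim.
- pliers_grip (a point): Midway between the two red handles, pliers (0, 0, 105) mm: round bars 20 mm dia., 24 mm long (along x), centred at y = +-20 mm, so 60 mm over their outsides. Grip both from above, closing along y. The levers do not cross (pivot along x at z = 58 mm): squeezing the handles spreads the tips.
- tip_a (a point): On the axis of the y > 0 tip pin, 5 mm above its end.
- tip_b (a point): On the axis of the y < 0 tip pin, 5 mm above its end.
- pliers_b (a joint): Squeeze: angle between the levers, rad, 0 with the handles sprung open. The width over the handles shrinks by about 47 mm per rad from 60 mm, the tips part by about 53 mm per rad. The spring holds the handles open with 5 N, so a 3 to 4 N grip lifts the pliers unsqueezed; spreading the ring takes up to 15 N (0.35 rad: fingers about 34 mm apart). The pins have 2.5 mm of play in the eyes.
- stand: Fixed yellow pocket block on a grey plate (90 x 110 x 6 mm). Origin: centre of the underside, z up. Pocket 21 mm (x) by 42 mm (y), walls 8 mm, rim at z = 56 mm, floor at 6 mm. The pliers stand in it with their axes along the stand's and their tip ends at z = 6 mm.
- jar1: Bystander, loose: open glass jar, 68 mm dia., 85 mm tall; origin at the centre of its underside. To be left where it is.
- jar2: Bystander, loose: open glass jar, 68 mm dia., 85 mm tall; origin at the centre of its underside. To be left where it is.
- sauce: Bystander, loose: closed jar of red sauce, 68 mm dia., 85 mm tall; origin at the centre of its underside. To be left where it is.
- jar_lid: Bystander, loose: steel jar lid lying flat, 68 mm dia., 12 mm tall; origin at the centre of its underside. To be left where it is.
- seal: Bystander, loose: spare white seal ring lying flat, 52 mm dia., 8 mm tall; origin at the centre of its underside. To be left where it is.
- spanner: Bystander, loose: steel spanner lying flat; origin at the centre of its underside. To be left where it is.
There are look-alikes about, which are no part of the job. Leave any pink look-alike of the piston alone.

How it is judged:
On the way, in this order (a step that is already met when the one before it is completed fails the run):
1. both plier tips are in the two eyes of the ring and spread it by at least 0.2 rad (value of joint ring_b above 0.2 rad and ((distance between tip_a and eye_a below 0.009 m and distance between tip_b and eye_b below 0.009 m) or (distance between tip_a and eye_b below 0.009 m and distance between tip_b and eye_a below 0.009 m))), for 0.1 s.
2. still spread (over 0.2 rad) and below the collar, the ring is pressed on the seal disc with more than 3 N (value of joint ring_b above 0.2 rad and z of ring in the frame of groove below -0.004 m and contact force between ring and piston above 3 N), for 0.15 s.
3. the ring has closed in the groove under the collar (within 4 mm of the axis, spread below 0.08 rad) (z of ring in the frame of groove between -0.014 and -0.004 m and horizontal distance between ring and groove below 0.004 m and angle between ring's own z axis and vertical below 0.12 rad and value of joint ring_b below 0.08 rad), for 0.2 s.
At the end, for the whole second after the job is handed in: Ring closed (under 0.08 rad) in the groove: underside 4 to 14 mm below the collar's, within 4 mm of the axis, level within 0.12 rad. Pliers in the stand: origin within 8 mm sideways of the stand's and under 10 mm above it, upright within 0.12 rad, squeeze under 0.06 rad. Both at rest (all of step 3 and horizontal distance between pliers and stand below 0.008 m and z of pliers in the frame of stand below 0.01 m and angle between pliers's own z axis and vertical below 0.12 rad and value of joint pliers_b below 0.06 rad and linear speed of each of ring, pliers below 0.02 m/s); the robot touches nothing.
It fails at once if the ring is overstretched: spread beyond 0.48 rad (value of joint ring_b above 0.48 rad).
It fails at once if the ring is forced against the piston with more than 14 N (contact force between ring and piston above 14 N).
It fails at once if the piston is pressed or struck by the fingers or the arm with more than 10 N (contact force between any of the fingers, the arm and piston above 10 N).
It fails at once if a bystander (jar, sauce jar, lid, seal, spanner) is moved by more than 15 mm (distance of any of jar1, jar2, sauce, jar_lid, seal, spanner from where it was at the start of the episode above 0.015 m).
It also fails if it takes over 72 s, if anything falls off the work surface, if the arm or the gripper's body presses on something with over 40 N, if the wrist force passes 120 N, or if a joint passes its speed limit or range.

## Robot

A 6-joint arm with a two-finger parallel gripper is mounted at the origin on the work surface. World frame = base frame: x ahead of the robot, y to its left, z up, the work surface at z = 0. Lengths are in m, angles in rad, forces in N, time in s.
With the tool pointing down it reaches from about 0.35 to 0.875 m from the base axis. Payload 4.2 kg.
Tool frame: the origin (TCP) lies on the centre line of the jaws, within the pads' length; the fingertips stand 8 mm ahead of it and the grasp point (between the pads) lies 11 mm behind it; z points along the fingers, y is the direction in which the jaws open and shut (so a half turn about z gives the same grasp; the last joint's range is limited). The gripper opens to 87 mm and grips with 3 to 60 N. Pads are 19 mm wide; open, the fingers measure 117 mm over their backs; the gripper's body (75 mm by 190 mm) begins 51 mm behind the grasp point.
Start: joints at [1.576, 0.385, 0.008, 0, -1.194, -0.259], TCP at [0.157, 0.605, 0.202] pointing down, gripper open.
Joint ranges: [-3.14, 3.14], [-1.21, 2.06], [-1.07, 1.41], [-3.16, 2.05], [-2.99, -0.16], [-3.1, 3.1]. Speed limits (rad/s): [2.79, 2.79, 3.14, 3.14, 3.14, 3.14].

## Interface

Orientations are given as a 3x3 rotation matrix whose columns are the frame's x, y, z axes.
In Python, from workcell import bot gives the robot as it stands.
- The arm moves only by the shell command python3 -m handwheel 'ROWS' [FORCE]. ROWS is JSON, a list of rows, each a list of 7 numbers: the shift along the tool's x, y, z each as a share of 40 cm, from -1 to 1, then the turn, a rotation vector about the tool's x, y, z each as a share of 4 degrees, from -1 to 1, then the opening, from -1 (shut) to 1 (fully open). In form: [[dx, dy, dz, rx, ry, rz, jaw], ...]. A call has 1 to 20 rows; each row shifts and turns the commanded pose from where the row before left it, along the tool's axes as they then stand; what a row does not reach is not made up. A row lasts 1/10 s, in which the tool goes at most 50 mm and 8.59 degrees, less where a joint would pass 70% of its speed; a pose out of reach is approached as far as the arm can. A call with a number of a shift or a turn outside -1 to 1 is refused whole. A call with a gripper value outside its range is refused whole. The fingers move at their own pace and stop on an object; FORCE is the grip in N (left out, the last holds). Time passes only in rows, so rows that do not move let the fingers close. It gives the time, the measured TCP pose, the force and the opening at its end, in the units of the state.
- bot.state(): the state, without advancing time (a new reading comes with each control period).
- bot.camera(name): name is "scene" or "top" or "wrist"; returns a dict with "image" (480x640x3 uint8, red, green, blue), "fx", "fy", "cx", "cy" (pixels), "k1" (the pictures are not rectified: a ray, as slopes to the right and down, at radius r is drawn at 1 + k1 r^2 times it, then the intrinsics apply), "world_from_camera" (4x4, takes a point from camera to world coordinates). Camera axes: x right, y down, z forward; pixel columns grow to the right and rows downward; lengths in m; the calibration is good to about 2 mm. A picture is of the moment at which its call begins. There is no depth.
- bot.finish_job(): hands the job in, once; it reports no verdict.
The state is a dict: "time_s": time; "joint_positions": joint angles; "joint_velocities": joint speeds; "effort": joint torques, N m; "tcp_pos": TCP position; "eef_rot": TCP orientation; "wrist_force": force on the tool from outside, world axes, zero at the start; "torque": the same for the moment, N m; "opening": finger opening in m.
Only numpy, scipy, OpenCV 4.12 (cv2) and the standard library are available. Lean on these libraries where they do the work, as an engineer would, in place of code of your own. Each camera call takes 0.05 s, during which the arm holds its last target. There are 200 camera calls.

## Working session

There is one attempt and no reset: what is moved stays moved. The work goes in short steps, Python scripts to look and compute and a shell command to move; the robot and the scene stay as the last step left them, time stands still between calls to the robot, and variables do not carry over. Pictures are saved under pics/ and viewed, about 8 in all and at most 12, crops included, and the job is handed in when it is done.

```bash
ls; mkdir -p pics; python3 - <<'E'
from workcell import bot
import cv2,numpy as np,pickle
d={}
for n in("scene","top","wrist"):
    c=bot.camera(n); d[n]=c
    cv2.imwrite(f"pics/{n}0.png",c["image"][:,:,::-1])
    print(n,c["fx"],c["cx"],c["cy"],c["k1"],np.round(c["world_from_camera"],3).tolist())
pickle.dump(d,open("d0.pkl","wb"))
s=bot.state();print(s)
E
```

```text
pics
scene 484.7722083748805 312.7195506420441 243.44394776272267 -0.04222764849623851 [[0.068, 0.57, -0.819, 1.274], [0.998, -0.026, 0.065, -0.019], [0.015, -0.821, -0.57, 0.638], [0.0, 0.0, 0.0, 1.0]]
top 467.9380494902401 318.83239842942544 234.4844182654189 -0.04303381763997105 [[0.099, -0.973, 0.21, 0.3], [-0.995, -0.098, 0.019, 0.047], [0.002, -0.211, -0.977, 1.02], [0.0, 0.0, 0.0, 1.0]]
wrist 333.26446991566445 318.26214557532063 234.60061504136033 -0.004943797480078848 [[-0.251, -0.922, -0.296, 0.238], [-0.968, 0.24, 0.076, 0.584], [0.001, 0.305, -0.952, 0.384], [0.0, 0.0, 0.0, 1.0]]
{'time_s': 0.15, 'joint_positions': array([ 1.57560995e+00,  3.85380828e-01,  6.97575956e-03, -3.58359112e-04,
       -1.19402771e+00, -2.58607538e-01]), 'joint_velocities': array([ 0.0005019 , -0.00330631,  0.00209967,  0.00235908, -0.00079301,
        0.0026736 ]), 'effort': array([-6.22027146e-04, -3.91052413e+01,  1.87587905e+01,  4.22237769e+00,
        1.23735209e-02, -1.39332878e-04]), 'tcp_pos': array([0.15678297, 0.60451815, 0.20132354]), 'eef_rot': array([[ 9.67933657e-01, -2.51205750e-01, -3.25342212e-04],
       [-2.51205943e-01, -9.67932276e-01, -1.63801638e-03],
       [ 9.65699069e-05,  1.66721909e-03, -9.99998606e-01]]), 'wrist_force': array([ 0.51858885, -0.38418647, -1.07230926]), 'torque': array([-0.02915799, -0.04189211, -0.00767198]), 'opening': 0.08701541523120046}
```

View pics/top0.png

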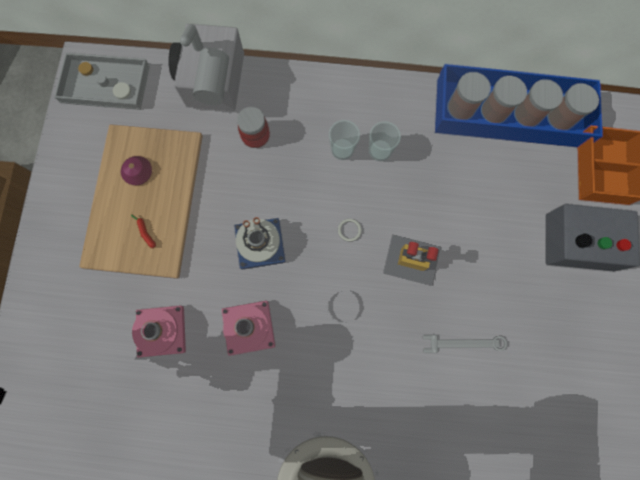

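View pics/scene0.png

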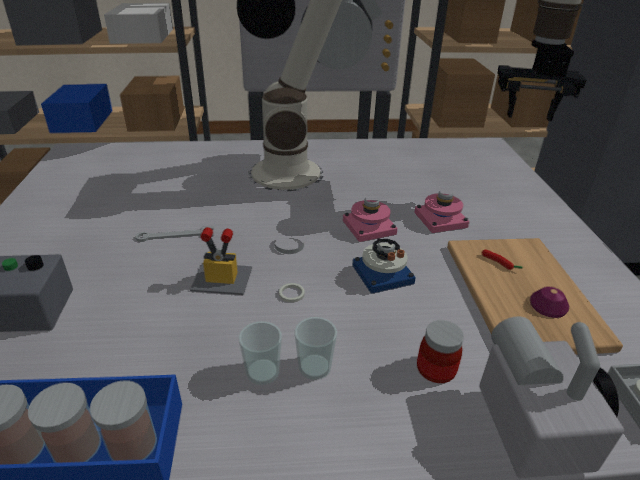

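Top view: stand and pliers at about (413,260), blue piston fixture at (260,243) with its eyes near (247,223) and (270,223), pink decoys below it. In the scene view the pliers are at (218,255) and the piston at (385,262).

```bash
cat > h.py <<'E'
import cv2,numpy as np
def rays(c,px):
    px=np.atleast_2d(np.asarray(px,float))
    q=(px-[c["cx"],c["cy"]])/[c["fx"],c["fy"]]
    p=q.copy()
    for _ in range(20): p=q/(1+c["k1"]*(p**2).sum(1,keepdims=True))
    T=np.array(c["world_from_camera"])
    return T[:3,3],np.c_[p,np.ones(len(p))]@T[:3,:3].T
def plane(c,px,z):
    o,d=rays(c,px); return o+d*((z-o[2])/d[:,2])[:,None]
def proj(c,P):
    T=np.linalg.inv(np.array(c["world_from_camera"])); P=np.atleast_2d(P)@T[:3,:3].T+T[:3,3]
    p=P[:,:2]/P[:,2:]; p=p*(1+c["k1"]*(p**2).sum(1,keepdims=True))
    return p*[c["fx"],c["fy"]]+[c["cx"],c["cy"]]
def tri(views):
    A=np.zeros((3,3));b=np.zeros(3)
    for c,px in views:
        o,d=rays(c,px);d=d[0]/np.linalg.norm(d[0]);M=np.eye(3)-np.outer(d,d);A+=M;b+=M@o
    return np.linalg.solve(A,b)
def mask(c,lo,hi):
    return cv2.inRange(cv2.cvtColor(c["image"],cv2.COLOR_RGB2HSV),np.array(lo),np.array(hi))
def blobs(m,roi,amin=15):
    x0,y0,x1,y1=roi; z=np.zeros_like(m); z[y0:y1,x0:x1]=m[y0:y1,x0:x1]
    n,l,s,ce=cv2.connectedComponentsWithStats(z)
    return [(int(s[i,4]),s[i,:4].tolist(),ce[i].round(2).tolist()) for i in range(1,n) if s[i,4]>=amin]
def crop(c,roi,k,name):
    x0,y0,x1,y1=roi; cv2.imwrite(name,cv2.resize(c["image"][y0:y1,x0:x1,::-1],None,fx=k,fy=k,interpolation=cv2.INTER_CUBIC))
E
python3 - <<'E'
from h import *;import pickle
d=pickle.load(open("d0.pkl","rb"));t=d["top"];s=d["scene"]
for n,c,rp,rs in(("top",t,(225,205,295,280),(380,225,450,290)),("scene",s,(345,230,420,295),(185,220,260,300))):
    print(n,"blue",blobs(mask(c,(105,120,40),(125,255,255)),rp,60))
    m=mask(c,(105,120,40),(125,255,255));z=np.zeros_like(m);z[rp[1]:rp[3],rp[0]:rp[2]]=m[rp[1]:rp[3],rp[0]:rp[2]]
    pts=cv2.findNonZero(z);h=cv2.convexHull(pts);print(cv2.approxPolyDP(h,4,True)[:,0].tolist(),cv2.minAreaRect(h))
    print("red",blobs(mask(c,(0,150,60),(8,255,255))|mask(c,(172,150,60),(180,255,255)),rs))
    print("yel",blobs(mask(c,(18,130,60),(32,255,255)),rs))
    print("cop",blobs(mask(c,(3,70,60),(17,255,255)),rp,4))
a=cv2.resize(t["image"][200:285,225:305,::-1],(400,425),interpolation=2);b=cv2.resize(t["image"][220:290,375:455,::-1],(400,350),interpolation=2)
e=cv2.resize(s["image"][225:295,345:420,::-1],(375,350),interpolation=2)
b=np.vstack([b,np.zeros((75,400,3),'u1')]);cv2.imwrite("pics/z.png",np.hstack([a,b]))
E
```

```text
top blue []Traceback (most recent call last):
  File "<stdin>", line 6, in <module>
cv2.error: OpenCV(4.12.0) /io/opencv/modules/imgproc/src/convhull.cpp:143: error: (-215:Assertion failed) total >= 0 && (depth == CV_32F || depth == CV_32S) in function 'convexHull'
```

```bash
python3 - <<'E'
from h import *;import pickle
d=pickle.load(open("d0.pkl","rb"));t=d["top"];s=d["scene"]
hs=cv2.cvtColor(t["image"],cv2.COLOR_RGB2HSV);print(hs[262,245],hs[228,280],hs[255,281])
for n,c,rp,rs in(("top",t,(225,205,295,280),(380,225,450,290)),("scene",s,(345,230,420,295),(185,220,260,300))):
    m=mask(c,(100,90,20),(125,255,255));z=np.zeros_like(m);z[rp[1]:rp[3],rp[0]:rp[2]]=m[rp[1]:rp[3],rp[0]:rp[2]]
    print(n,"blue",blobs(m,rp,30))
    pts=cv2.findNonZero(z)
    if pts is not None: h=cv2.convexHull(pts);print(cv2.approxPolyDP(h,4,True)[:,0].tolist(),cv2.minAreaRect(h))
    print("red",blobs(mask(c,(0,150,60),(8,255,255))|mask(c,(172,150,60),(180,255,255)),rs))
    print("yel",blobs(mask(c,(18,130,60),(32,255,255)),rs))
    print("cop",blobs(mask(c,(3,70,60),(17,255,255)),rp,4))
a=cv2.resize(t["image"][200:285,225:305,::-1],(400,425),interpolation=2);b=cv2.resize(t["image"][220:290,375:455,::-1],(400,350),interpolation=2)
b=np.vstack([b,np.zeros((75,400,3),'u1')]);cv2.imwrite("pics/z.png",np.hstack([a,b]))
for p,z in(((260,243),.08),((413,260),0),((419,250),.1)):print(plane(t,p,z).round(3))
E
```

```text
[109 109  96] [108  39  85] [108  87  79]
top blue [(213, [239, 244, 45, 24], [261.73, 259.95])]
[[283, 261], [241, 267], [236, 229], [268, 220], [278, 224]] ((258.9378662109375, 243.27297973632812), (43.1496467590332, 43.669517517089844), 81.02737426757812)
red [(55, [408, 243, 9, 10], [411.58, 247.38]), (60, [428, 248, 8, 11], [431.42, 252.57])]
yel [(163, [400, 255, 29, 14], [413.58, 262.17])]
cop [(7, [254, 217, 5, 3], [255.71, 218.0]), (6, [244, 220, 4, 3], [245.33, 221.0]), (8, [254, 222, 5, 2], [256.25, 222.5]), (4, [245, 225, 4, 2], [246.5, 225.75])]
scene blue [(1026, [353, 257, 62, 36], [382.27, 277.32])]
[[414, 282], [371, 292], [353, 260], [406, 266]] ((382.15386962890625, 277.73077392578125), (64.12997436523438, 32.359161376953125), 11.309932708740234)
red [(114, [201, 228, 12, 14], [206.43, 234.04]), (111, [222, 229, 11, 14], [226.62, 235.32])]
yel [(725, [203, 253, 34, 31], [220.31, 270.48])]
cop [(56, [397, 249, 7, 9], [399.98, 253.07]), (57, [388, 252, 7, 9], [391.02, 255.88])]
[[0.472 0.184 0.08 ]]
[[ 0.483 -0.145  0.   ]]
[[ 0.486 -0.137  0.1  ]]
```

View pics/z.png

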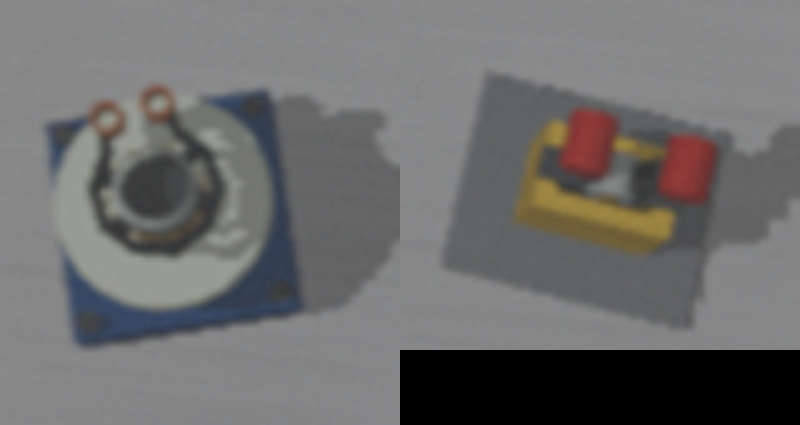

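Left crop: ring eyes at about (246,223) and (256,220) in the top view, gap facing +x, ring lying on the collar. Right crop: red handles at (411.6,247.4) and (431.4,252.6) in the yellow stand.

```bash
cat > mv.py <<'E'
import sys
from h import *
from workcell import bot
def need(x,y,z,yaw):
    """tool-frame shift (m) and turn(deg) to reach TCP xyz with tool y along direction yaw (mod pi), pointing down"""
    s=bot.state();R=s["eef_rot"];ty=np.array([np.cos(yaw),np.sin(yaw),0])
    if ty@R[:,1]<0: ty=-ty
    tz=np.array([0,0,-1.]);Rt=np.c_[np.cross(ty,tz),ty,tz]
    d=R.T@(np.array([x,y,z])-s["tcp_pos"]); rv=cv2.Rodrigues(R.T@Rt)[0][:,0]
    print("at",s["tcp_pos"].round(4),"shift mm",(d*1000).round(1),"shares",(d/.4).round(4),"turn shares",(np.degrees(rv)/4).round(3))
if __name__=="__main__": need(*map(float,sys.argv[1:5]))
E
python3 - <<'E'
from h import *;import pickle
from mv import need
d=pickle.load(open("d0.pkl","rb"));t=d["top"];s=d["scene"]
# scene cam faces robot: image left = y<0. top: left blob has larger y -> scene right
A=tri([(t,(411.58,247.38)),(s,(226.62,235.32))]);B=tri([(t,(431.42,252.57)),(s,(206.43,234.04))])
g=(A+B)/2;v=A-B;print("grip",A.round(4),B.round(4),g.round(4),np.linalg.norm(v),"yaw",np.arctan2(v[1],v[0]))
a=tri([(t,(246,223.2)),(s,(399.98,253.07))]);b=tri([(t,(256,220.2)),(s,(391.02,255.88))])
print("eyes swap?",a.round(4),b.round(4));
a=tri([(t,(246,223.2)),(s,(399.98,253.07))]) 
for p in((246,223.2),(256,220.2)):print(plane(t,p,.08))
for p in((400,253.1),(391,255.9)):print(plane(s,p,.075))
print("piston corners top",plane(t,[(283,261),(241,267),(236,229)],.02).round(4).tolist());print("scene",plane(s,[[414,282],[371,292],[353,260]],.01).round(4).tolist())
need(.472,.184,.18,1.69)
E
```

```text
grip [ 0.4873 -0.122   0.1134] [ 0.4809 -0.1616  0.1132] [ 0.4841 -0.1418  0.1133] 0.040112313317484695 yaw 1.410336643783363
eyes swap? [0.511  0.2167 0.0773] [0.5194 0.1969 0.0772]
[[0.5107553  0.21820586 0.08      ]]
[[0.51914944 0.19842832 0.08      ]]
[[0.50825061 0.21559818 0.075     ]]
[[0.51672974 0.1956923  0.075     ]]
piston corners top [[0.4489, 0.1384, 0.02], [0.4268, 0.2271, 0.02], [0.509, 0.2493, 0.02]]
scene [[0.5212, 0.2498, 0.01], [0.5478, 0.1561, 0.01], [0.4402, 0.1347, 0.01]]
at [0.1568 0.6045 0.2013] shift mm [410.7 327.8  21.9] shares [1.0269 0.8195 0.0548] turn shares [ 2.400e-02  3.000e-03 -5.345e+00]
```

```bash
python3 mv.py .475 .19 .18 1.41; python3 mv.py .484 -.142 .20 1.41
```

```text
at [0.1568 0.6045 0.2013] shift mm [412.1 321.3  21.9] shares [1.0304 0.8031 0.0547] turn shares [ 0.024 -0.    -1.334]
at [0.1568 0.6045 0.2013] shift mm [504.3 640.4   2.4] shares [1.2606 1.6009 0.0061] turn shares [ 0.024 -0.    -1.334]
```

```bash
python3 -m handwheel '[[0.04,0.03,0,0,0,0,1],[0.078,0.06,0.004,0,0,0,1],[0.078,0.06,0.004,0,0,0,1],[0.078,0.06,0.004,0,0,0,1],[0.078,0.06,0.004,0,0,0,1],[0.078,0.06,0.004,0,0,0,1],[0.078,0.06,0.004,0,0,0,1],[0.078,0.06,0.004,0,0,0,1],[0.078,0.06,0.004,0,0,0,1],[0.078,0.06,0.004,0,0,0,1],[0.078,0.06,0.004,0,0,0,1],[0.078,0.06,0.004,0,0,0,1],[0.078,0.06,0.004,0,0,0,1],[0.055,0.053,0.006,0,0,-0.67,1],[0,0,0,0,0,-0.67,1],[0,0,0,0,0,0,1],[0,0,0,0,0,0,1]]'; python3 - <<'E'
from h import *;from workcell import bot;import pickle
c=bot.camera("wrist");pickle.dump((c,bot.state()),open("w1.pkl","wb"));cv2.imwrite("pics/w1.png",c["image"][:,:,::-1])
E
```

```text
time_s: 1.85
tcp_pos: [0.4753, 0.1905, 0.1804]
eef_rot: [[0.987, -0.161, -0.0], [-0.161, -0.987, -0.0], [-0.0, 0.0, -1.0]]
wrist_force: [0.0, -0.2, 0.3]
opening: 0.0867
```

View pics/w1.png

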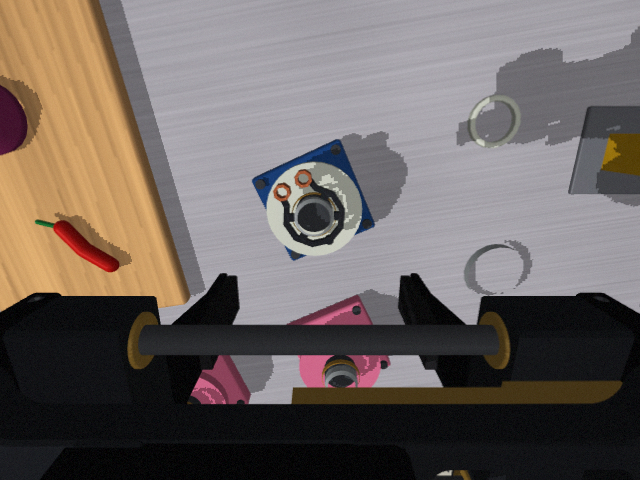

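Wrist view over the piston: copper eyes at (283,191) and (304,179), nose at about (313,212), spare seal and lid to the right, pink decoys below.

```bash
cat > eyes.py <<'E'
from h import *
def eyes(c,roi,z=.08):
    m=mask(c,(3,70,50),(17,255,255));x0,y0,x1,y1=roi;q=np.zeros_like(m);q[y0:y1,x0:x1]=m[y0:y1,x0:x1]
    q=cv2.morphologyEx(q,cv2.MORPH_CLOSE,np.ones((5,5)))
    out=[]
    for k in cv2.findContours(q,cv2.RETR_EXTERNAL,cv2.CHAIN_APPROX_NONE)[0]:
        if cv2.contourArea(k)>40:
            e=cv2.fitEllipse(k); out.append(np.r_[e[0],e[1]])
            print("eye px",np.round(out[-1],2),"world",plane(c,e[0],z).round(4))
    return out
E
python3 - <<'E'
from eyes import *;import pickle
c,s=pickle.load(open("w1.pkl","rb"));t=pickle.load(open("d0.pkl","rb"))["top"]
eyes(c,(260,160,330,215),.079)
# white disc ellipse, blue corners
w=mask(c,(0,0,0),(180,255,255))
m=mask(c,(100,110,20),(125,255,255));z=np.zeros_like(m);z[130:270,240:385]=m[130:270,240:385];z=cv2.morphologyEx(z,cv2.MORPH_OPEN,np.ones((2,2)))
h=cv2.convexHull(cv2.findNonZero(z));q=cv2.approxPolyDP(h,5,True)[:,0];print(q.tolist(),plane(c,q,.02).round(4).tolist())
# nose top: dark blob
g=cv2.cvtColor(c["image"],cv2.COLOR_RGB2GRAY)
crop(c,(235,130,395,270),5,"pics/w1z.png")
t0=t;m=mask(t,(100,60,20),(125,255,255));z=np.zeros_like(m);z[205:285,225:287]=m[205:285,225:287]
E
```

```text
eye px [281.69 191.85  16.42  18.08] world [[0.5113 0.2174 0.079 ]]
eye px [302.87 178.25  16.64  17.69] world [[0.5199 0.1973 0.079 ]]
[[374, 227], [293, 260], [253, 181], [340, 141]] [[0.4483, 0.1352, 0.02], [0.4248, 0.228, 0.02], [0.5174, 0.2526, 0.02], [0.5423, 0.1586, 0.02]]
```

View pics/w1z.png

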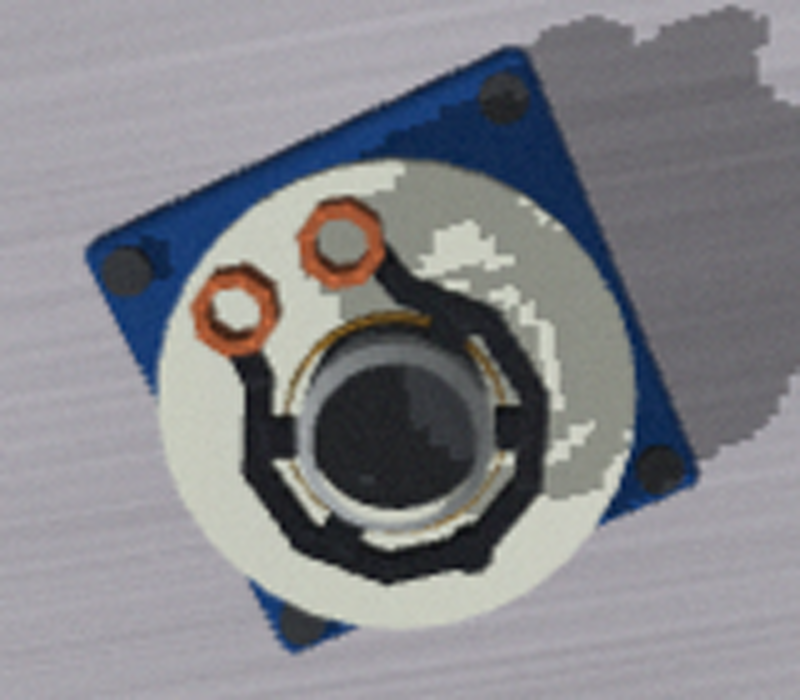

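Crop shows both copper eyes cleanly ring-shaped and the ring concentric with the nose. Piston axis is about (0.484, 0.194); the eye line yaw is 1.975.

```bash
python3 - <<'E'
from h import *;import pickle
c,s=pickle.load(open("w1.pkl","rb"))
print("disc",plane(c,(314.6,208.4),.0535),"nose",plane(c,(314,216.4),.08))
E
python3 mv.py .478 -.142 .185 1.41
```

```text
disc [[0.4865032  0.19307573 0.0535    ]] nose [[0.48562055 0.19343965 0.08      ]]
at [0.4752 0.1908 0.1805] shift mm [ 55.9 328.1  -4.5] shares [ 0.1398  0.8203 -0.0112] turn shares [-0.     0.001  0.005]
```

```bash
python3 -m handwheel '[[0.01,0.05,-0.001,0,0,0,1],[0.016,0.1,-0.001,0,0,0,1],[0.016,0.1,-0.001,0,0,0,1],[0.016,0.1,-0.001,0,0,0,1],[0.016,0.1,-0.001,0,0,0,1],[0.016,0.1,-0.001,0,0,0,1],[0.016,0.1,-0.001,0,0,0,1],[0.016,0.1,-0.001,0,0,0,1],[0.018,0.07,-0.003,0,0,0,1],[0,0,0,0,0,0,1],[0,0,0,0,0,0,1]]'; python3 - <<'E'
from h import *;from workcell import bot;import pickle
c=bot.camera("wrist");s=bot.state();pickle.dump((c,s),open("w2.pkl","wb"));cv2.imwrite("pics/w2.png",c["image"][:,:,::-1])
t=pickle.load(open("d0.pkl","rb"))["top"]
print(blobs(mask(c,(0,150,60),(8,255,255))|mask(c,(172,150,60),(180,255,255)),(150,100,500,300),100),proj(c,[(.4873,-.122,.113),(.4809,-.1616,.113)]),s["tcp_pos"])
E
```

```text
time_s: 3.0
tcp_pos: [0.4783, -0.1421, 0.1849]
eef_rot: [[0.987, -0.16, -0.0], [-0.16, -0.987, 0.0], [-0.0, -0.0, -1.0]]
wrist_force: [-0.1, 0.8, 0.3]
opening: 0.0868
[(778, [282, 215, 25, 34], [294.25, 231.53]), (781, [332, 215, 25, 34], [343.87, 231.53])] [[292.69241669 230.44361994]
 [342.85732381 230.41817017]] [ 0.47834723 -0.14152141  0.18489514]
```

View pics/w2.png

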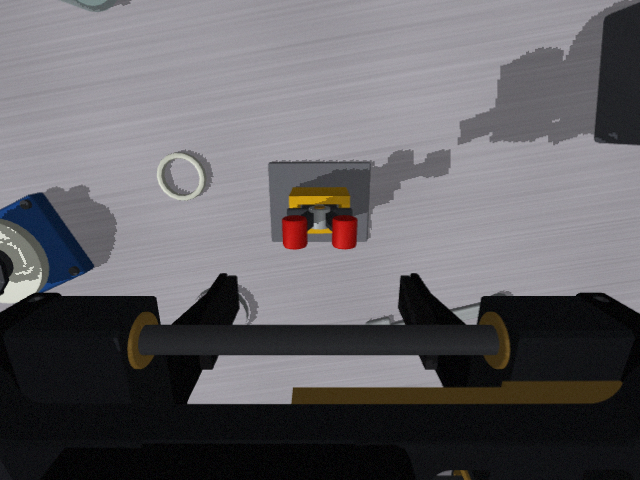

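Wrist view over the stand: handles at (294,231.5) and (344,231.5), level with the tool, grey plate centred at x≈320; alignment in yaw and y is good.

```bash
python3 - <<'E'
from h import *;from workcell import bot;import pickle
c,s=pickle.load(open("w2.pkl","rb"))
print(plane(c,[(294.25,231.5),(343.87,231.5),(319.06,231.5)],.113).round(4).tolist())
m=mask(c,(0,150,60),(8,255,255))|mask(c,(172,150,60),(180,255,255))
# top edges of bars (z~.121 far/near edges at mid heights)
print(plane(c,[(294.25,215),(294.25,249)],.111).round(4).tolist())
print("plate",plane(c,[(269,162),(371,161),(371,242),(272,242)],.006).round(4).tolist())
E
python3 mv.py .484 -.1418 .1 1.41
```

```text
[[0.4862, -0.1231, 0.113], [0.4799, -0.1623, 0.113], [0.4831, -0.1427, 0.113]]
[[0.4991, -0.1253, 0.111], [0.4709, -0.1201, 0.111]]
plate [[0.5354, -0.0971, 0.006], [0.519, -0.2046, 0.006], [0.4282, -0.1943, 0.006], [0.4464, -0.0821, 0.006]]
at [ 0.4783 -0.1415  0.1849] shift mm [ 5.6 -0.6 84.9] shares [ 0.0141 -0.0015  0.2122] turn shares [-0.003  0.002  0.014]
```

```bash
python3 -m handwheel '[[0.013,0,0.03,0,0,0,1],[0,0,0.06,0,0,0,1],[0,0,0.06,0,0,0,1],[0,0,0.04,0,0,0,1],[0,0,0.022,0,0,0,1],[0,0,0,0,0,0,1],[0,0,0,0,0,0,1]]'; python3 -m handwheel '[[0,0,0,0,0,0,-1],[0,0,0,0,0,0,-1],[0,0,0,0,0,0,-1],[0,0,0,0,0,0,-1],[0,0,0,0,0,0,-1]]' 3.8
```

```text
time_s: 3.75
tcp_pos: [0.4842, -0.1427, 0.1005]
eef_rot: [[0.987, -0.158, 0.001], [-0.158, -0.987, -0.0], [0.001, 0.0, -1.0]]
wrist_force: [-0.1, 0.1, -0.5]
opening: 0.0873
time_s: 4.25
tcp_pos: [0.4836, -0.1431, 0.1003]
eef_rot: [[0.987, -0.16, 0.0], [-0.16, -0.987, 0.0], [0.0, -0.0, -1.0]]
wrist_force: [0.4, -0.0, 0.9]
opening: 0.0549
```

```bash
python3 -m handwheel '[[0,0,0,0,0,0,-1],[0,0,0,0,0,0,-1],[0,0,0,0,0,0,-1]]' 3; python3 - <<'E'
from h import *;from workcell import bot
c=bot.camera("wrist");crop(c,(200,160,440,340),3,"pics/w3.png");c=bot.camera("scene")
E
```

```text
time_s: 4.55
tcp_pos: [0.4845, -0.143, 0.101]
eef_rot: [[0.987, -0.159, 0.002], [-0.159, -0.987, 0.0], [0.002, -0.0, -1.0]]
wrist_force: [0.5, 1.8, 4.8]
opening: 0.0314
```

View pics/w3.png

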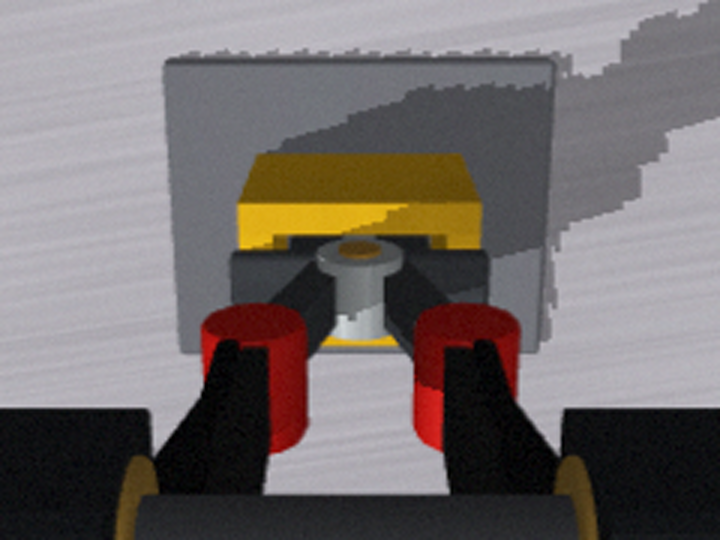

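The fingers appear drawn over the handles at (240,380) and (480,380) of the crop, with 31 mm opening while the handles are still 40 mm apart. That looks like fingertips riding on top of the bars, so I check the geometry.

```bash
python3 - <<'E'
from h import *;from workcell import bot
c=bot.camera("wrist");s=bot.state();print(s["tcp_pos"],s["opening"],s["wrist_force"],s["torque"],c["world_from_camera"][:3,3])
t=s["tcp_pos"];R=s["eef_rot"]
for q in((0,.022,.008),(0,-.022,.008),(0,.022,-.011),(0,.022,-.03),(-.012,.02,-.021),(.012,.02,-.021),(.012,.02,-.001)):print(q,proj(c,t+R@np.array(q)).round(1)[0])
print(blobs(mask(c,(0,150,40),(8,255,255))|mask(c,(172,150,40),(180,255,255)),(150,100,500,330),50))
c2=bot.camera("scene");crop(c2,(160,170,290,300),5,"pics/s3.png")
E
```

```text
[ 0.48405569 -0.1427995   0.10041588] 0.01876741289915665 [0.33776862 2.82061167 4.67674114] [ 0.67584779 -0.18929246  0.00363816] [ 0.56675865 -0.1558609   0.28372581]
(0, 0.022, 0.008) [354.7 269.4]
(0, -0.022, 0.008) [284.1 269.4]
(0, 0.022, -0.011) [358.1 282.9]
(0, 0.022, -0.03) [362.3 299.3]
(-0.012, 0.02, -0.021) [355.7 310.7]
(0.012, 0.02, -0.021) [357.3 270.7]
(0.012, 0.02, -0.001) [353.5 256.8]
[(807, [267, 261, 36, 47], [284.63, 276.98]), (795, [338, 261, 35, 43], [357.4, 276.56])]
```

View pics/s3.png

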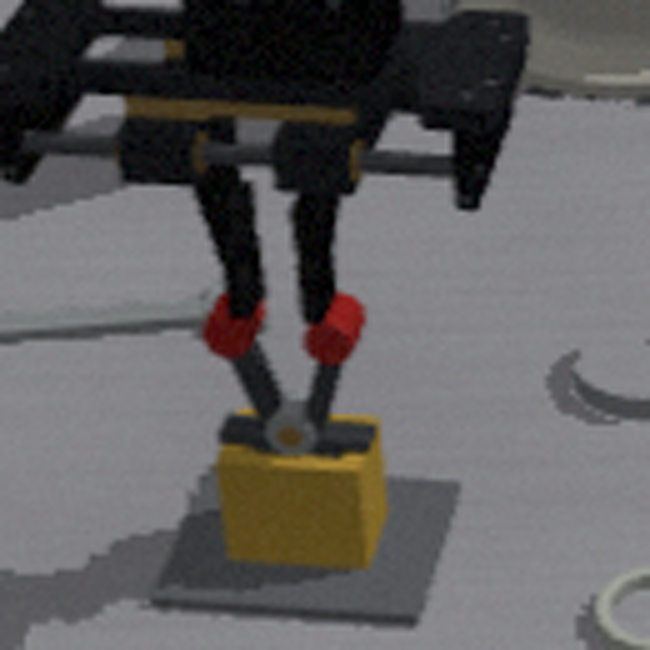

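The fingertips lie above the bars, although the reported TCP says they should be 28 mm lower. The wrist picture also puts the tips about 30 mm nearer the camera than TCP+8 mm. I'll lift, open, and measure the fingertips in two cameras.

```bash
python3 -m handwheel '[[0,0,-0.02,0,0,0,-0.5],[0,0,-0.06,0,0,0,-0.5],[0,0,-0.09,0,0,0,1],[0,0,-0.03,0,0,0,1],[0,0,0,0,0,0,1],[0,0,0,0,0,0,1],[0,0,0,0,0,0,1],[0,0,0,0,0,0,1]]'; python3 - <<'E'
from h import *;from workcell import bot;import pickle
c=bot.camera("wrist");c2=bot.camera("scene");s=bot.state();pickle.dump((c,c2,s),open("w4.pkl","wb"))
t=s["tcp_pos"];R=s["eef_rot"];print(t,s["opening"])
for z in(.008,-.01,-.02,-.03):
    print(z,[proj(k,t+R@np.array(q)).round(1)[0].tolist() for k in(c,c2) for q in((0.0095,.0435,z),(0.0095,-.0435,z))])
print(blobs(mask(c,(0,150,40),(8,255,255))|mask(c,(172,150,40),(180,255,255)),(150,100,500,330),50))
a=cv2.resize(c["image"][180:330,180:460,::-1],None,fx=1.43,fy=1.43);b=cv2.resize(c2["image"][120:300,150:300,::-1],None,fx=2.6,fy=2.6,interpolation=2)
o=np.zeros((470,800,3),'u1');o[:a.shape[0],:a.shape[1]]=a;o[:b.shape[0],402:402+b.shape[1]]=b[:, :398];cv2.imwrite("pics/w4.png",o)
E
```

```text
time_s: 5.55
tcp_pos: [0.4826, -0.143, 0.1787]
eef_rot: [[0.987, -0.16, -0.003], [-0.16, -0.987, 0.0], [-0.003, 0.0, -1.0]]
wrist_force: [-0.0, -0.3, 0.1]
opening: 0.0614
[ 0.48303623 -0.14302786  0.17919678] 0.07005114638784307
0.008 [[390.4, 254.7], [248.2, 254.6], [190.2, 210.1], [236.0, 212.9]]
-0.01 [[396.9, 266.3], [241.7, 266.3], [188.9, 201.7], [235.3, 204.4]]
-0.02 [[401.1, 273.8], [237.6, 273.7], [188.2, 196.9], [234.9, 199.7]]
-0.03 [[405.8, 282.1], [233.0, 282.0], [187.5, 192.1], [234.4, 194.8]]
[(817, [281, 222, 26, 35], [293.52, 238.81]), (817, [331, 222, 26, 35], [343.91, 238.83])]
```

View pics/w4.png

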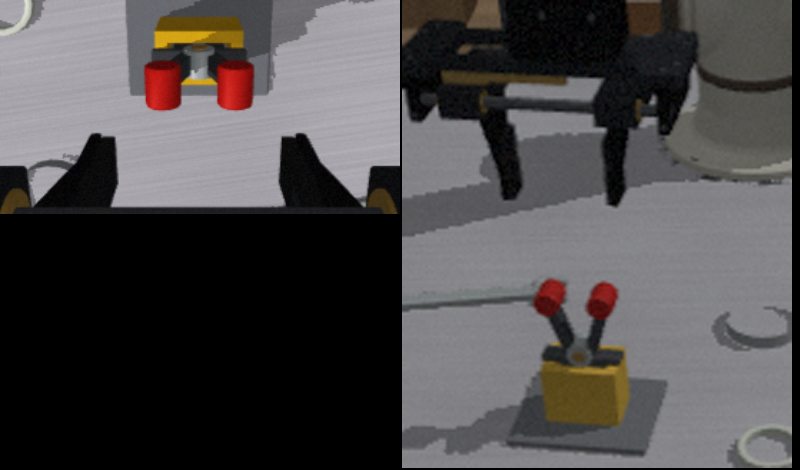

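Left: handles still in place; right: both fingertips at scene px (191.5,196) and (232,198.5). That matches tool z ≈ -20 mm, so the fingertips really are 28 mm shorter than stated; I'll put the grasp point at tool z ≈ -39 mm (TCP z 0.072 for the handles).

```bash
python3 - <<'E'
from h import *;import pickle
c,c2,s=pickle.load(open("w4.pkl","rb"));print(plane(c,[(293.5,238.8),(343.9,238.8),(318.7,238.8)],.113).round(4).tolist())
E
python3 mv.py .4835 -.1422 .072 1.41
```

```text
[[0.4863, -0.1231, 0.113], [0.48, -0.1623, 0.113], [0.4831, -0.1427, 0.113]]
at [ 0.483  -0.143   0.1792] shift mm [  0.5  -0.9 107.2] shares [ 0.0014 -0.0023  0.268 ] turn shares [0.005 0.029 0.008]
```

```bash
python3 -m handwheel '[[0.001,0,0.03,0,0,0,1],[0,0,0.06,0,0,0,1],[0,0,0.07,0,0,0,1],[0,0,0.06,0,0,0,1],[0,0,0.03,0,0,0,1],[0,0,0.018,0,0,0,1],[0,0,0,0,0,0,1]]'; python3 -m handwheel '[[0,0,0,0,0,0,-1],[0,0,0,0,0,0,-1],[0,0,0,0,0,0,-1],[0,0,0,0,0,0,-1],[0,0,0,0,0,0,-1],[0,0,0,0,0,0,-1]]' 3.5;python3 -m handwheel '[[0,0,0,0,0,0,-1],[0,0,0,0,0,0,-1]]'
```

```text
time_s: 6.35
tcp_pos: [0.483, -0.1431, 0.0715]
eef_rot: [[0.987, -0.16, -0.003], [-0.16, -0.987, 0.0], [-0.003, 0.0, -1.0]]
wrist_force: [-0.4, 0.0, 1.4]
opening: 0.0869
time_s: 6.95
tcp_pos: [0.4843, -0.1432, 0.0735]
eef_rot: [[0.987, -0.159, 0.001], [-0.159, -0.987, -0.0], [0.001, 0.0, -1.0]]
wrist_force: [-0.1, -0.0, 2.7]
opening: 0.0601
time_s: 7.15
tcp_pos: [0.4843, -0.1432, 0.0734]
eef_rot: [[0.987, -0.159, 0.001], [-0.159, -0.987, -0.0], [0.001, 0.0, -1.0]]
wrist_force: [-0.4, -1.1, 3.8]
opening: 0.0599
```

```bash
python3 -m handwheel '[[0,0,-0.01,0,0,0,-1],[0,0,-0.02,0,0,0,-1],[0,0,-0.03,0,0,0,-1],[0,0,-0.04,0,0,0,-1],[0,0,-0.05,0,0,0,-1],[0,0,-0.05,0,0,0,-1],[0,0,-0.04,0,0,0,-1],[0,0,-0.02,0,0,0,-1],[0,0,0,0,0,0,-1],[0,0,0,0,0,0,-1]]' 4; python3 - <<'E'
from h import *;from workcell import bot;import pickle
c=bot.camera("wrist");c2=bot.camera("scene");s=bot.state();pickle.dump((c,c2,s),open("w5.pkl","wb"))
print(s["tcp_pos"],s["opening"],s["wrist_force"])
R=lambda k:mask(k,(0,150,40),(8,255,255))|mask(k,(172,150,40),(180,255,255))
print(blobs(R(c),(150,100,500,400),50),blobs(R(c2),(150,100,300,300),20))
a=cv2.resize(c["image"][150:330,200:440,::-1],None,fx=1.66,fy=1.66);b=cv2.resize(c2["image"][120:300,150:300,::-1],None,fx=2.6,fy=2.6,interpolation=2)
o=np.zeros((470,800,3),'u1');o[:a.shape[0],:a.shape[1]]=a;o[:b.shape[0],402:402+b.shape[1]]=b[:, :398];cv2.imwrite("pics/w5.png",o)
E
python3 mv.py .4843 .194 .1735 1.975
```

```text
time_s: 8.15
tcp_pos: [0.4832, -0.1429, 0.1762]
eef_rot: [[0.987, -0.16, -0.002], [-0.16, -0.987, 0.001], [-0.002, -0.0, -1.0]]
wrist_force: [-0.2, 0.3, -1.7]
opening: 0.06
[ 0.48307185 -0.14301873  0.17579426] 0.059716059654953295 [ 0.60872267  0.43112629 -1.84947506]
[(1679, [257, 281, 42, 44], [277.36, 303.6]), (1697, [339, 281, 42, 44], [358.92, 303.54])] [(138, [194, 181, 13, 14], [200.36, 187.52]), (115, [217, 182, 10, 14], [221.78, 188.64])]
at [ 0.4831 -0.143   0.1758] shift mm [ -52.6 -332.9    2.4] shares [-0.1316 -0.8322  0.006 ] turn shares [-0.009  0.035 -8.088]
```

View pics/w5.png

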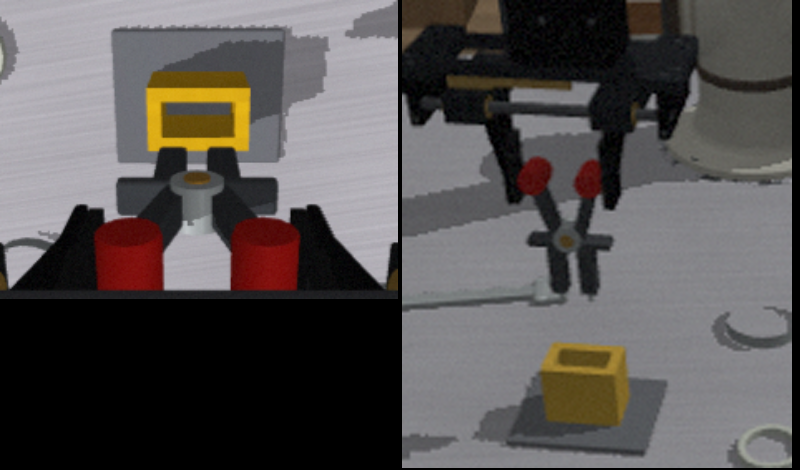

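Pliers lifted cleanly, both handles in the pads, jaws straight down; jaw bottoms at wrist px (304,240) and (335,240), and at scene px (211,232) and (223,233).

```bash
python3 - <<'E'
from h import *;import pickle
c,c2,s=pickle.load(open("w5.pkl","rb"));t=s["tcp_pos"];R=s["eef_rot"]
for n,q in dict(tipa=(0,.011,.0675),tipb=(0,-.011,.0675),jawa=(.0065,.011,.0575),jawb=(.0065,-.011,.0575),pin=(0.01,0,.0095),h1=(0,.02,-.0375)).items():
    print(n,[proj(k,t+R@np.array(q)).round(1)[0].tolist() for k in(c,c2)])
# dark jaw pixels bottom edges in scene, guard ends
g=cv2.cvtColor(c2["image"],cv2.COLOR_RGB2GRAY);print(g[205:240,200:234:2])
g=cv2.cvtColor(c["image"],cv2.COLOR_RGB2GRAY);print(g[232:250,296:344:2])
E
python3 mv.py .5156 .2070 .1735 1.975
```

```text
tipa [[333.2, 238.9], [212.0, 236.3]]
tipb [[305.5, 238.9], [223.1, 237.0]]
jawa [[333.9, 235.0], [210.6, 233.9]]
jawb [[304.9, 235.0], [221.8, 234.6]]
pin [[319.5, 253.3], [213.2, 213.9]]
h1 [[360.2, 306.4], [201.3, 188.4]]
[[132 133  92  24  27  27  88  87  66  23  21  90 133 136 133 132 135]
 [130 130 105  28  26  30  83  85  60  33  28 106 132 130 135 135 129]
 [131 129 126  26  29  56  87  82  46  29  26 112 132 132 130 132 131]
 [120 118 128  59  29  72  74  73  57  32  32 125 137 137 134 132 138]
 [ 54  55  53  32  43  74  73  72  72  32  28 126 130 132 137 133 132]
 [ 34  35  32  31  58  72  67  71  71  48  38  59  71  70  94 107 134]
 [ 38  35  33  36  63  69  54  59  75  58  34  50  54  48  54  54 135]
 [ 32  40  36  37  64  67  60  62  69  66  44  51  52  52  53  50 127]
 [ 24  35  23  29  60  70  56  55  66  58  50  52  55  51  53  62 134]
 [ 56  29  28  31  45  71  57  55  72  56  33  32  35  40  40  72 135]
 [132 133 133  36  30  69  70  73  75  41  30  36  26  32  29 116 133]
 [134 136 133  29  30  43  74  69  78  33  35  33  43  93  83 120 134]
 [136 135 134  42  32  
[... 2858 characters left out ...]
56 115 113 112 111 112  98  21  25  23
   28  23  27  24  21  64]
 [ 27  31  28  25  26  26  24  27  60 115 111 115 113 116  84  27  28  26
   28  26  24  27  29  56]
 [ 28  26  22  24  26  28  24  25  56 114 114 114 112 114  78  25  29  23
   28  24  22  28  27  46]
 [ 26  29  24  30  25  23  24  26  53 105 108 107 109 106  77  23  28  24
   25  27  27  26  26  41]
 [ 28  28  22  30  27  24  26  25  64 124 125 128 125 124  79  27  27  26
   24  27  22  25  28  49]
 [ 25  23  25  27  25  27  26  25  84 169 168 169 164 169 117  26  28  27
   29  24  23  27  25  30]]
at [ 0.4831 -0.143   0.1758] shift mm [ -23.8 -350.7    2.3] shares [-0.0595 -0.8768  0.0058] turn shares [-0.009  0.035 -8.088]
```

```bash
python3 - <<'E'
from h import *;import pickle
c,c2,s=pickle.load(open("w5.pkl","rb"));t=s["tcp_pos"];R=s["eef_rot"]
for w,sc in(((318.8,238.4),(215.9,232.0)),((304.3,238.6),(222,232.5)),((333.6,238.4),(209.7,231.7))):
    P=tri([(c,w),(c2,sc)]);print((R.T@(P-t)*1000).round(1), "reproj",proj(c,P).round(1),proj(c2,P).round(1))
# same test on handles: red centroids
for w,sc in(((277.36,303.6),(221.78,188.64)),((358.92,303.5),(200.36,187.52))):
    P=tri([(c,w),(c2,sc)]);print("h",(R.T@(P-t)*1000).round(1),proj(c,P).round(1),proj(c2,P).round(1))
c,s=pickle.load(open("w2.pkl","rb"));d=pickle.load(open("d0.pkl","rb"))
for w,sc in(((294.25,231.5),(226.62,235.32)),((343.87,231.5),(206.43,234.04))):
    P=tri([(c,w),(d["scene"],sc)]);print("h2",P.round(4),proj(d["scene"],P).round(1),proj(c,P).round(1))
E
```

```text
[ 5.5 -0.1 52.8] reproj [[319.3 238.2]] [[216.1 231.9]]
[  4.9 -11.3  53.7] reproj [[304.3 238.6]] [[222.  232.5]]
[ 5.7 11.5 52.8] reproj [[334.8 237.9]] [[210.2 231.6]]
h [  4.2 -19.9 -41.9] [[277.9 303.2]] [[221.9 188.6]]
h [  4.3  19.3 -41.8] [[360.2 303. ]] [[200.7 187.4]]
h2 [ 0.4867 -0.1239  0.1137] [[227.  235.2]] [[295.1 231.1]]
h2 [ 0.4802 -0.1632  0.1135] [[206.9 234. ]] [[345.  231.1]]
```

```bash
python3 -m handwheel '[[0,-0.02,0,0,0,0,-1],[-0.004,-0.05,0,0,0,0,-1],[-0.006,-0.08,0,0,0,0,-1],[-0.006,-0.09,0,0,0,0,-1],[-0.006,-0.09,0,0,0,0,-1],[-0.006,-0.09,0,0,0,0,-1],[-0.006,-0.09,0,0,0,0,-1],[-0.006,-0.09,0,0,0,0,-1],[-0.006,-0.09,0,0,0,0,-1],[-0.006,-0.08,0,0,0,0,-1],[-0.004,-0.06,0,0,0,0,-1],[-0.003,-0.03,0,0,0,0,-1],[0,-0.017,0,0,0,0,-1],[0,0,0,0,0,0,-1]]'; python3 -m handwheel '[[0,0,0,0,0,-0.4,-1],[0,0,0,0,0,-0.9,-1],[0,0,0,0,0,-1,-1],[0,0,0,0,0,-1,-1],[0,0,0,0,0,-1,-1],[0,0,0,0,0,-1,-1],[0,0,0,0,0,-1,-1],[0,0,0,0,0,-0.9,-1],[0,0,0,0,0,-0.6,-1],[0,0,0,0,0,-0.29,-1],[0,0,0,0,0,0,-1],[0,0,0,0,0,0,-1]]';python3 mv.py .5156 .2070 .153 1.975
```

```text
time_s: 9.65
tcp_pos: [0.5164, 0.2071, 0.1765]
eef_rot: [[0.987, -0.159, -0.001], [-0.159, -0.987, -0.001], [-0.001, 0.001, -1.0]]
wrist_force: [0.5, -0.4, -1.7]
opening: 0.0598
time_s: 10.85
tcp_pos: [0.5166, 0.2065, 0.1771]
eef_rot: [[0.92, 0.393, 0.0], [0.393, -0.92, 0.0], [0.0, -0.0, -1.0]]
wrist_force: [0.6, 0.2, -1.4]
opening: 0.0601
at [0.5166 0.2065 0.1771] shift mm [-0.7 -0.9 24.1] shares [-0.0018 -0.0022  0.0601] turn shares [-0.    -0.001 -0.009]
```

```bash
python3 -m handwheel '[[-0.002,-0.002,0.015,0,0,0,-1],[0,0,0.02,0,0,0,-1],[0,0,0.015,0,0,0,-1],[0,0,0,0,0,0,-1],[0,0,0,0,0,0,-1]]'; python3 - <<'E'
from h import *;from workcell import bot;import pickle
from eyes import eyes
c=bot.camera("wrist");c2=bot.camera("scene");c3=bot.camera("top");s=bot.state();pickle.dump((c,c2,c3,s),open("w6.pkl","wb"))
t=s["tcp_pos"];R=s["eef_rot"];print(t)
for n,q in dict(tipa=(0,.011,.0675),tipb=(0,-.011,.0675),jawa=(.0065,.011,.0575),jawb=(.0065,-.011,.0575)).items():
    print(n,[proj(k,t+R@np.array(q)).round(1)[0].tolist() for k in(c,c2)])
for e in((.5113,.2174,.08),(.5199,.1973,.08)): print("eye",proj(c,e).round(1),proj(c2,e).round(1))
for k,roi in((c,(270,200,370,280)),(c2,(370,225,425,275))):
    print(blobs(mask(k,(3,70,50),(17,255,255)),roi,5))
a=cv2.resize(c["image"][200:275,270:370,::-1],(400,300),interpolation=2);b=cv2.resize(c2["image"][205:280,365:430,::-1],(520,600),interpolation=2)
o=np.zeros((600,800,3),'u1');o[:300,:280]=cv2.resize(c["image"][200:280,282:357,::-1],(280,300),interpolation=2);o[:,280:]=b;cv2.imwrite("pics/w6.png",o)
E
```

```text
time_s: 11.35
tcp_pos: [0.5155, 0.2074, 0.1566]
eef_rot: [[0.919, 0.394, -0.0], [0.394, -0.919, -0.001], [-0.001, 0.0, -1.0]]
wrist_force: [0.6, 1.1, -1.4]
opening: 0.0598
[0.51578711 0.20752313 0.15724216]
tipa [[333.3, 239.2], [393.0, 250.8]]
tipb [[305.5, 239.2], [402.3, 248.0]]
jawa [[334.0, 235.3], [395.5, 248.4]]
jawb [[304.9, 235.3], [404.9, 245.5]]
eye [[306.1 235.8]] [[401.5 251.9]]
eye [[332.8 235.8]] [[392.4 254.8]]
[(169, [297, 224, 18, 17], [305.96, 231.81]), (170, [324, 224, 18, 16], [332.05, 231.35])]
[(57, [397, 249, 8, 9], [400.05, 253.04]), (58, [388, 252, 7, 9], [390.97, 255.93])]
```

View pics/w6.png

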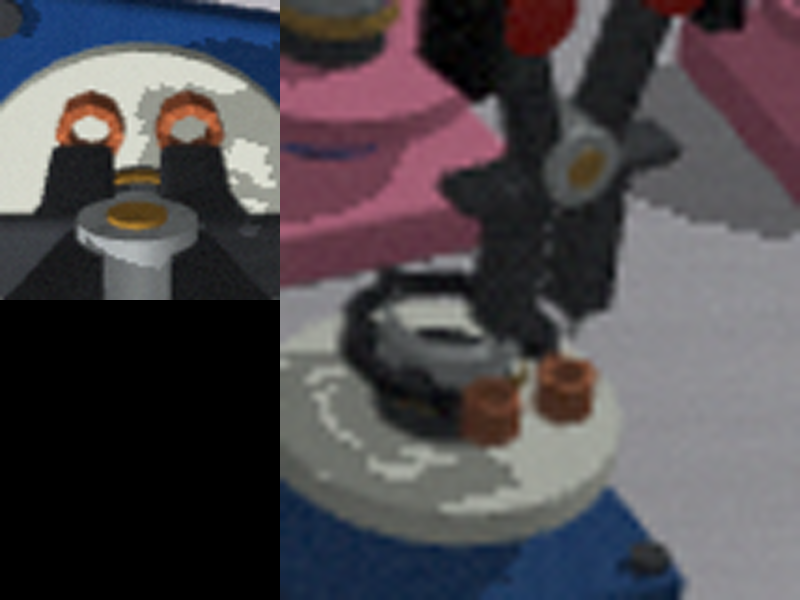

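Left: both eyes with open holes seen just ahead of the two jaws, whose front bottom edges are at wrist row 239.5 (4 px behind prediction). Right: the right pin at scene px (401.5,245.6) is above its eye hole at (401,251.5). The tips are about 2.5–3 mm behind the eyes, so I shift +x and lower by feel.

```bash
python3 -m handwheel '[[0.004,0,0,0,0,0,-1],[0.003,0,0.005,0,0,0,-1],[0,0,0.005,0,0,0,-1],[0,0,0,0,0,0,-1],[0,0,0,0,0,0,-1]]';python3 -m handwheel '[[0,0,0.004,0,0,0,-1],[0,0,0.004,0,0,0,-1],[0,0,0.004,0,0,0,-1],[0,0,0.004,0,0,0,-1],[0,0,0,0,0,0,-1],[0,0,0,0,0,0,-1]]'
```

```text
time_s: 12.0
tcp_pos: [0.518, 0.2084, 0.1528]
eef_rot: [[0.919, 0.394, -0.0], [0.394, -0.919, -0.0], [-0.0, 0.0, -1.0]]
wrist_force: [0.0, -0.1, -2.1]
opening: 0.0594
time_s: 12.6
tcp_pos: [0.5182, 0.2085, 0.1465]
eef_rot: [[0.919, 0.394, 0.0], [0.394, -0.919, -0.0], [-0.0, 0.0, -1.0]]
wrist_force: [-0.4, -1.1, -1.8]
opening: 0.0599
```

```bash
python3 -m handwheel '[[0,0,0.004,0,0,0,-1],[0,0,0.004,0,0,0,-1],[0,0,0,0,0,0,-1],[0,0,0,0,0,0,-1]]';python3 - <<'E'
from workcell import bot;s=bot.state();print(s["wrist_force"],s["torque"])
E
python3 -m handwheel '[[0,0,0.004,0,0,0,-1],[0,0,0.002,0,0,0,-1],[0,0,0,0,0,0,-1],[0,0,0,0,0,0,-1]]'
```

```text
time_s: 13.0
tcp_pos: [0.5181, 0.2085, 0.1433]
eef_rot: [[0.919, 0.394, -0.0], [0.394, -0.919, -0.0], [-0.0, 0.0, -1.0]]
wrist_force: [0.4, -0.5, -1.4]
opening: 0.0598
[ 0.3636054  -0.51684826 -1.42950211] [-0.00776485 -0.02132599 -0.03951533]
time_s: 13.4
tcp_pos: [0.5181, 0.2085, 0.1409]
eef_rot: [[0.919, 0.394, 0.0], [0.394, -0.919, -0.0], [0.0, 0.0, -1.0]]
wrist_force: [0.2, 0.5, -2.7]
opening: 0.0597
```

```bash
python3 -m handwheel '[[0,0,0.003,0,0,0,-1],[0,0,0.002,0,0,0,-1],[0,0,0,0,0,0,-1],[0,0,0,0,0,0,-1]]';python3 -m handwheel '[[0,0,0.002,0,0,0,-1],[0,0,0,0,0,0,-1],[0,0,0,0,0,0,-1]]';python3 -m handwheel '[[0,0,0.002,0,0,0,-1],[0,0,0,0,0,0,-1],[0,0,0,0,0,0,-1]]'
```

```text
time_s: 13.8
tcp_pos: [0.5181, 0.2085, 0.1389]
eef_rot: [[0.919, 0.394, -0.0], [0.394, -0.919, -0.0], [-0.0, 0.0, -1.0]]
wrist_force: [-0.8, 0.1, -1.1]
opening: 0.0601
time_s: 14.1
tcp_pos: [0.5181, 0.2085, 0.1381]
eef_rot: [[0.919, 0.394, -0.0], [0.394, -0.919, -0.0], [-0.0, 0.0, -1.0]]
wrist_force: [-0.1, 0.6, -2.1]
opening: 0.0598
time_s: 14.4
tcp_pos: [0.5181, 0.2085, 0.1374]
eef_rot: [[0.919, 0.394, 0.0], [0.394, -0.919, -0.0], [-0.0, 0.0, -1.0]]
wrist_force: [-0.4, -0.6, -1.2]
opening: 0.0593
```

```bash
python3 -m handwheel '[[0,0,0.002,0,0,0,-1],[0,0,0,0,0,0,-1],[0,0,0,0,0,0,-1]]';python3 -m handwheel '[[0,0,0.002,0,0,0,-1],[0,0,0,0,0,0,-1],[0,0,0,0,0,0,-1]]';python3 -m handwheel '[[0,0,0.002,0,0,0,-1],[0,0,0,0,0,0,-1],[0,0,0,0,0,0,-1]]'
python3 - <<'E'
from h import *;from workcell import bot
c=bot.camera("wrist");c2=bot.camera("scene")
for k,roi in((c,(270,200,370,280)),(c2,(370,225,425,275))): print(blobs(mask(k,(3,70,50),(17,255,255)),roi,5))
o=np.zeros((600,800,3),'u1');o[:300,:280]=cv2.resize(c["image"][200:280,282:357,::-1],(280,300),interpolation=2);o[:,280:]=cv2.resize(c2["image"][205:280,365:430,::-1],(520,600),interpolation=2);cv2.imwrite("pics/w7.png",o)
E
```

```text
time_s: 14.7
tcp_pos: [0.5181, 0.2085, 0.1365]
eef_rot: [[0.919, 0.394, -0.0], [0.394, -0.919, -0.0], [-0.0, 0.0, -1.0]]
wrist_force: [0.1, 0.0, -1.4]
opening: 0.0599
time_s: 15.0
tcp_pos: [0.5181, 0.2085, 0.1357]
eef_rot: [[0.919, 0.394, -0.0], [0.394, -0.919, -0.0], [-0.0, 0.0, -1.0]]
wrist_force: [0.1, -0.5, -1.2]
opening: 0.06
time_s: 15.3
tcp_pos: [0.5181, 0.2085, 0.1349]
eef_rot: [[0.919, 0.394, -0.0], [0.394, -0.919, -0.0], [-0.0, 0.0, -1.0]]
wrist_force: [-0.3, 0.7, -2.0]
opening: 0.0597
[(71, [299, 234, 16, 16], [307.72, 239.1]), (55, [326, 234, 15, 5], [332.67, 236.49]), (5, [324, 242, 1, 5], [324.0, 244.0]), (5, [324, 255, 3, 4], [325.2, 256.2])]
[(36, [396, 253, 9, 6], [399.72, 255.75]), (40, [387, 255, 8, 8], [390.58, 258.9])]
```

View pics/w7.png

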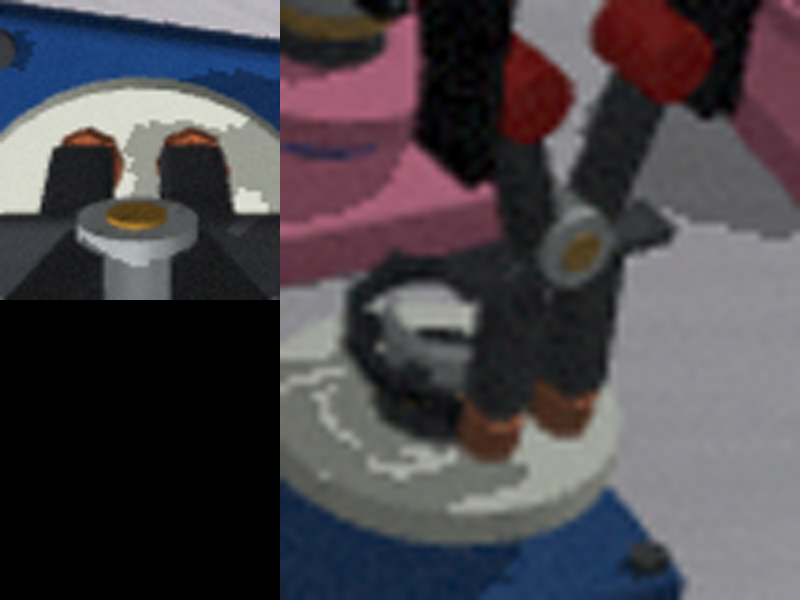

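Both pins are in the eyes and the jaw shoulders are on the copper tops; the ring is tipped slightly forward, its back edge raised. I raise about 2.5 mm, then spread gradually, easing back 3.5 mm as the eyes swing back.

```bash
python3 -m handwheel '[[0,0,-0.004,0,0,0,-1],[0,0,-0.002,0,0,0,-1],[0,0,0,0,0,0,0.25],[0,0,0,0,0,0,0.2],[-0.001,0,0,0,0,0,0.15],[-0.001,0,0,0,0,0,0.1],[0,0,0,0,0,0,0.1],[0,0,0,0,0,0,0.1],[0,0,0,0,0,0,0.1]]' 20; python3 - <<'E'
from workcell import bot;s=bot.state();print(s["wrist_force"],s["opening"],s["torque"])
E
python3 -m handwheel '[[-0.001,0,0,0,0,0,0.06],[-0.001,0,0,0,0,0,0.02],[-0.001,0,0,0,0,0,-0.02],[-0.001,0,0,0,0,0,-0.06],[0,0,0,0,0,0,-0.06],[0,0,0,0,0,0,-0.06],[0,0,0,0,0,0,-0.06]]'; python3 - <<'E'
from workcell import bot;s=bot.state();print(s["wrist_force"],s["opening"],s["torque"])
E
```

```text
time_s: 16.3
tcp_pos: [0.5174, 0.2081, 0.1374]
eef_rot: [[0.919, 0.394, 0.0], [0.394, -0.919, -0.0], [-0.0, 0.0, -1.0]]
wrist_force: [0.7, 0.2, -1.6]
opening: 0.0481
[ 0.65539901  0.20437194 -1.56011291] 0.048095514346747595 [-0.3751309  -0.24185434  0.06420774]
time_s: 17.0
tcp_pos: [0.5158, 0.2075, 0.1373]
eef_rot: [[0.919, 0.394, -0.0], [0.394, -0.919, 0.0], [-0.0, -0.0, -1.0]]
wrist_force: [0.6, 0.0, -1.5]
opening: 0.0413
[ 0.60458605  0.01392209 -1.46174325] 0.0412718115443863 [-0.05600597 -0.04092995  0.04981484]
```

```bash
cat > chk.py <<'E'
from h import *;from workcell import bot
c=bot.camera("wrist");c2=bot.camera("scene");s=bot.state();print(s["time_s"],s["tcp_pos"],s["opening"],s["wrist_force"])
out=[]
for k,roi in((c,(250,190,390,280)),(c2,(360,225,435,285))):
    B=blobs(mask(k,(3,70,50),(17,255,255)),roi,12);print(B)
cv2.imwrite("pics/k_%d.png"%(s["time_s"]*100),c2["image"][:,:,::-1])
E
python3 chk.py
```

```text
17.1 [0.51584554 0.20751121 0.13731292] 0.04095053070241685 [ 0.61671358  0.23036728 -2.47900797]
[(100, [288, 231, 17, 14], [296.84, 235.98]), (109, [332, 231, 18, 14], [339.28, 235.88])]
[(40, [400, 251, 7, 7], [402.85, 254.32]), (42, [384, 256, 9, 7], [387.95, 259.29])]
```

```bash
python3 -m handwheel '[[-0.001,0,0,0,0,0,-0.1],[-0.001,0,0,0,0,0,-0.13],[-0.001,0,0,0,0,0,-0.16],[0,0,0,0,0,0,-0.19],[0,0,0,0,0,0,-0.195],[0,0,0,0,0,0,-0.195],[0,0,0,0,0,0,-0.195]]'; python3 chk.py
```

```text
time_s: 17.8
tcp_pos: [0.5148, 0.2071, 0.1374]
eef_rot: [[0.919, 0.394, -0.0], [0.394, -0.919, 0.0], [-0.0, -0.0, -1.0]]
wrist_force: [-0.0, -0.1, -2.3]
opening: 0.0356
17.9 [0.51481055 0.20705124 0.13737454] 0.03571455956716468 [ 0.70851524 -0.81482214 -1.94212852]
[(106, [284, 231, 18, 12], [292.75, 235.23]), (113, [336, 230, 17, 14], [343.35, 235.13])]
[(37, [401, 250, 7, 7], [403.86, 253.54]), (43, [383, 256, 8, 7], [386.28, 259.02])]
```

```bash
python3 -m handwheel '[[0,0,0.002,0,0,0,-0.195],[0,0,0.002,0,0,0,-0.195],[0,0,0,0,0,0,-0.195],[0,0,0,0,0,0,-0.195]]';python3 -m handwheel '[[0,0,0.002,0,0,0,-0.195],[0,0,0.002,0,0,0,-0.195],[0,0,0,0,0,0,-0.195],[0,0,0,0,0,0,-0.195]]';python3 -m handwheel '[[0,0,0.002,0,0,0,-0.195],[0,0,0.002,0,0,0,-0.195],[0,0,0,0,0,0,-0.195],[0,0,0,0,0,0,-0.195]]'; python3 chk.py
```

```text
time_s: 18.3
tcp_pos: [0.5148, 0.2071, 0.1357]
eef_rot: [[0.919, 0.394, -0.0], [0.394, -0.919, -0.0], [-0.0, 0.0, -1.0]]
wrist_force: [0.2, 0.6, -2.4]
opening: 0.0354
time_s: 18.7
tcp_pos: [0.5148, 0.2071, 0.1341]
eef_rot: [[0.919, 0.394, -0.0], [0.394, -0.919, -0.0], [-0.0, 0.0, -1.0]]
wrist_force: [-0.1, 0.7, -1.9]
opening: 0.0353
time_s: 19.1
tcp_pos: [0.5148, 0.2071, 0.1325]
eef_rot: [[0.919, 0.394, -0.0], [0.394, -0.919, -0.0], [-0.0, -0.0, -1.0]]
wrist_force: [-0.8, -0.3, -2.7]
opening: 0.0354
19.2 [0.51482369 0.20706605 0.13257448] 0.035646387315043604 [ 0.72150554 -0.53370606 -1.62484038]
[(109, [284, 231, 18, 12], [292.83, 235.04]), (113, [336, 230, 17, 13], [343.29, 235.02])]
[(43, [400, 252, 8, 7], [403.33, 255.33]), (41, [383, 258, 7, 7], [385.93, 261.15])]
```

```bash
python3 -m handwheel '[[0,0,0.002,0,0,0,-0.195],[0,0,0.002,0,0,0,-0.195],[0,0,0,0,0,0,-0.195],[0,0,0,0,0,0,-0.195]]';python3 -m handwheel '[[0,0,0.002,0,0,0,-0.195],[0,0,0.002,0,0,0,-0.195],[0,0,0,0,0,0,-0.195],[0,0,0,0,0,0,-0.195]]';python3 -m handwheel '[[0,0,0.002,0,0,0,-0.195],[0,0,0.001,0,0,0,-0.195],[0,0,0,0,0,0,-0.195],[0,0,0,0,0,0,-0.195]]'; python3 chk.py; python3 - <<'E'
from h import *;import glob
# dark pixel columns near ring back in scene, over time
for f in sorted(glob.glob("pics/k_*.png")):
    g=cv2.imread(f,0)[228:262,365:400]; m=g<60; print(f,[int(np.argmax(m[:,j])) if m[:,j].any() else -1 for j in range(8,24,2)])
E
```

```text
time_s: 19.6
tcp_pos: [0.5148, 0.207, 0.1309]
eef_rot: [[0.919, 0.394, -0.0], [0.394, -0.919, -0.0], [-0.0, 0.0, -1.0]]
wrist_force: [-0.5, -0.0, -1.5]
opening: 0.0353
time_s: 20.0
tcp_pos: [0.5148, 0.207, 0.1293]
eef_rot: [[0.919, 0.394, -0.0], [0.394, -0.919, -0.0], [-0.0, 0.0, -1.0]]
wrist_force: [-0.2, -0.4, -1.6]
opening: 0.0354
time_s: 20.4
tcp_pos: [0.5148, 0.2071, 0.1281]
eef_rot: [[0.919, 0.394, 0.0], [0.394, -0.919, -0.0], [-0.0, 0.0, -1.0]]
wrist_force: [0.5, 0.4, -2.3]
opening: 0.0353
20.5 [0.51483385 0.20706046 0.12815716] 0.03544965562692492 [-0.15820692  0.1373968  -1.05812631]
[(107, [284, 231, 18, 12], [292.48, 234.9]), (115, [336, 230, 17, 13], [343.43, 234.98])]
[(40, [400, 254, 8, 7], [402.9, 257.32]), (41, [383, 259, 7, 8], [385.8, 262.98])]
pics/k_1710.png [14, 13, 12, 10, 11, 11, 11, 10]
pics/k_1789.png [16, 16, 15, 14, 14, 13, 12, 11]
pics/k_1920.png [18, 17, 16, 15, 16, 15, 14, 13]
pics/k_2050.png [20, 19, 19, 23, 17, 17, 16, 15]
```

```bash
for i in 1 2 3; do :; done; python3 -m handwheel '[[0,0,0.002,0,0,0,-0.195],[0,0,0,0,0,0,-0.195],[0,0,0,0,0,0,-0.195]]' | grep -E 'tcp|force';python3 -m handwheel '[[0,0,0.002,0,0,0,-0.195],[0,0,0,0,0,0,-0.195],[0,0,0,0,0,0,-0.195]]'| grep -E 'tcp|force';python3 -m handwheel '[[0,0,0.002,0,0,0,-0.195],[0,0,0,0,0,0,-0.195],[0,0,0,0,0,0,-0.195]]'| grep -E 'tcp|force';python3 -m handwheel '[[0,0,0.002,0,0,0,-0.195],[0,0,0,0,0,0,-0.195],[0,0,0,0,0,0,-0.195]]'| grep -E 'tcp|force'
```

```text
tcp_pos: [0.5148, 0.207, 0.1273]
wrist_force: [0.4, -0.5, -2.0]
tcp_pos: [0.5148, 0.207, 0.1265]
wrist_force: [-0.8, -0.0, -1.6]
tcp_pos: [0.5148, 0.207, 0.1257]
wrist_force: [0.1, 0.9, -2.2]
tcp_pos: [0.5148, 0.2071, 0.125]
wrist_force: [-0.1, -0.2, -2.2]
```

```bash
python3 -m handwheel '[[0,0,0.0015,0,0,0,-0.195],[0,0,0,0,0,0,-0.195],[0,0,0,0,0,0,-0.195]]' | grep -E 'tcp|force';python3 -m handwheel '[[0,0,0.0015,0,0,0,-0.195],[0,0,0,0,0,0,-0.195],[0,0,0,0,0,0,-0.195]]'| grep -E 'tcp|force'
```

```text
tcp_pos: [0.5149, 0.2071, 0.1244]
wrist_force: [0.4, 0.7, -1.4]
tcp_pos: [0.5148, 0.2071, 0.1237]
wrist_force: [0.9, 0.6, -1.4]
```

```bash
python3 -m handwheel '[[0,0,0.0015,0,0,0,-0.195],[0,0,0,0,0,0,-0.195],[0,0,0,0,0,0,-0.195]]' | grep -E 'tcp|force';python3 -m handwheel '[[0,0,0.0015,0,0,0,-0.195],[0,0,0,0,0,0,-0.195],[0,0,0,0,0,0,-0.195]]'| grep -E 'tcp|force'
```

```text
tcp_pos: [0.5148, 0.2071, 0.1232]
wrist_force: [0.2, -0.2, -1.8]
tcp_pos: [0.5151, 0.2072, 0.123]
wrist_force: [-0.4, 0.2, 1.2]
```

```bash
python3 -m handwheel '[[0,0,0.001,0,0,0,-0.195],[0,0,0,0,0,0,-0.195],[0,0,0,0,0,0,-0.195]]' | grep -E 'tcp|force|open'; python3 chk.py
```

```text
tcp_pos: [0.5154, 0.2073, 0.1229]
wrist_force: [0.1, 0.2, 3.8]
opening: 0.0351
23.3 [0.51536086 0.20729253 0.12286983] 0.03523376316665611 [ 1.24277341 -0.36308315  4.91558652]
[(105, [284, 231, 18, 12], [292.38, 235.73]), (112, [336, 231, 18, 13], [343.61, 235.88])]
[(37, [400, 256, 7, 7], [402.86, 259.54]), (41, [382, 262, 8, 7], [385.66, 265.1])]
```

```bash
python3 -m handwheel '[[0,0,0,0,0,0,-0.195],[0,0,0,0,0,0,-0.195],[0,0,-0.001,0,0,0,-0.195],[0,0,-0.001,0,0,0,-0.195],[0,0,0,0,0,0,-0.195],[0,0,0,0,0,0,-0.195]]' | grep -E 'tcp|force|open'
```

```text
tcp_pos: [0.5148, 0.2071, 0.1229]
wrist_force: [1.0, 0.8, 3.9]
opening: 0.0352
```

```bash
python3 -m handwheel '[[0,0,-0.001,0,0,0,-0.195],[0,0,0,0,0,0,-0.195],[0,0,0,0,0,0,-0.195]]' | grep -E 'tcp|force|open';python3 -m handwheel '[[0,0,-0.001,0,0,0,-0.195],[0,0,0,0,0,0,-0.195],[0,0,0,0,0,0,-0.195]]' | grep -E 'tcp|force|open'
```

```text
tcp_pos: [0.5145, 0.207, 0.123]
wrist_force: [0.2, 0.4, 0.9]
opening: 0.0353
tcp_pos: [0.5142, 0.2068, 0.1231]
wrist_force: [0.3, 0.5, -2.6]
opening: 0.0356
```

```bash
python3 -m handwheel '[[0.001,0,0,0,0,0,-0.15],[0.001,0,0,0,0,0,-0.1],[0.001,0,0,0,0,0,-0.05],[0.001,0,0,0,0,0,0],[0.001,0,0,0,0,0,0.05],[0.001,0,0,0,0,0,0.1],[0.001,0,0,0,0,0,0.15],[0.001,0,0,0,0,0,0.2],[0.001,0,0,0,0,0,0.25],[0,0,0,0,0,0,0.25],[0,0,0,0,0,0,0.25]]' | grep -E 'tcp|force|open'; python3 chk.py;  python3 -m handwheel '[[0,0,0,0,0,0,-1],[0,0,0,0,0,0,-1],[0,0,0,0,0,0,-1]]' 4| grep -E 'tcp|force|open'; python3 chk.py
```

```text
tcp_pos: [0.5181, 0.2084, 0.1237]
wrist_force: [-0.6, -0.1, -1.4]
opening: 0.0543
25.7 [0.51807771 0.20837871 0.12372849] 0.05485740031808058 [ 0.65599278  0.31483034 -2.1679923 ]
[(135, [297, 232, 17, 20], [306.85, 239.13]), (135, [323, 232, 18, 20], [329.54, 238.94])]
[(46, [396, 257, 8, 8], [399.24, 260.52]), (39, [387, 262, 8, 6], [390.49, 264.1])]
tcp_pos: [0.5182, 0.2086, 0.1239]
wrist_force: [0.4, -0.5, -1.5]
opening: 0.0597
26.1 [0.51818919 0.20857332 0.12384627] 0.05949758237897563 [-0.58192967 -0.06569849 -0.9546968 ]
[(95, [298, 232, 17, 17], [306.57, 237.54]), (93, [323, 232, 18, 16], [330.84, 236.75])]
[(45, [396, 257, 8, 8], [399.02, 261.07]), (45, [387, 260, 8, 8], [390.13, 263.98])]
```

```bash
python3 -m handwheel '[[0,0,-0.003,0,0,0,-1],[0,0,-0.005,0,0,0,-1],[0,0,-0.007,0,0,0,-1],[0,0,0,0,0,0,-1]]'| grep -E 'tcp|force|open'; python3 chk.py;  python3 -m handwheel '[[0,0,-0.01,0,0,0,-1],[0,0,-0.03,0,0,0,-1],[0,0,-0.04,0,0,0,-1],[0,0,-0.03,0,0,0,-1],[0,0,0,0,0,0,-1],[0,0,0,0,0,0,-1]]'| grep -E 'tcp|force|open'; python3 chk.py
python3 - <<'E'
from h import *;from workcell import bot
from eyes import eyes
eyes(bot.camera("wrist"),(240,190,400,300),.065)
E
```

```text
tcp_pos: [0.5185, 0.2087, 0.1304]
wrist_force: [0.2, -0.1, -1.3]
opening: 0.0598
26.6 [0.51815568 0.20855015 0.12993433] 0.059589294245552184 [ 0.51410857  0.03381251 -2.56986832]
[(127, [297, 230, 18, 17], [306.37, 236.06]), (120, [323, 230, 18, 16], [330.9, 235.55])]
[(52, [396, 256, 8, 9], [399.21, 260.5]), (50, [387, 260, 8, 8], [390.28, 263.6])]
tcp_pos: [0.5179, 0.2085, 0.174]
wrist_force: [0.5, -0.1, -1.4]
opening: 0.0599
27.3 [0.51756785 0.20817248 0.1730382 ] 0.059688734689866976 [ 0.03167228 -0.37204811 -1.26202898]
[(191, [299, 216, 17, 19], [306.84, 225.47]), (190, [323, 216, 17, 19], [330.38, 225.21])]
[(58, [396, 256, 8, 9], [399.31, 260.29]), (59, [387, 259, 8, 9], [390.36, 263.08])]
eye px [330.26 224.56  15.31  17.24] world [[0.5219 0.1993 0.065 ]]
eye px [306.55 224.82  15.3   17.39] world [[0.5132 0.219  0.065 ]]
```

```bash
python3 -m handwheel '[[0,0,0,0,0,0.4,-1],[0,0,0,0,0,0.9,-1],[0,0,0,0,0,1,-1],[0,0,0,0,0,1,-1],[0,0,0,0,0,1,-1],[0,0,0,0,0,1,-1],[0,0,0,0,0,1,-1],[0,0,0,0,0,0.9,-1],[0,0,0,0,0,0.6,-1],[0,0,0,0,0,0.29,-1],[0,0,0,0,0,0,-1],[0,0,0,0,0,0,-1]]'; python3 mv.py .4843 -.1432 .1757 1.4109
```

```text
time_s: 28.55
tcp_pos: [0.5181, 0.2084, 0.1736]
eef_rot: [[0.987, -0.159, -0.0], [-0.159, -0.987, -0.0], [-0.0, 0.0, -1.0]]
wrist_force: [-0.0, -0.1, -0.7]
opening: 0.0596
at [0.5181 0.2084 0.1736] shift mm [ 22.7 352.5  -2.1] shares [ 0.0567  0.8813 -0.0051] turn shares [ 0.003  0.004 -0.002]
```

```bash
python3 -m handwheel '[[0,0.02,-0.005,0,0,0,-1],[0.004,0.05,0,0,0,0,-1],[0.006,0.08,0,0,0,0,-1],[0.006,0.09,0,0,0,0,-1],[0.006,0.09,0,0,0,0,-1],[0.006,0.09,0,0,0,0,-1],[0.006,0.09,0,0,0,0,-1],[0.006,0.09,0,0,0,0,-1],[0.006,0.09,0,0,0,0,-1],[0.006,0.08,0,0,0,0,-1],[0.004,0.06,0,0,0,0,-1],[0.001,0.03,0,0,0,0,-1],[0,0.021,0,0,0,0,-1],[0,0,0,0,0,0,-1],[0,0,0,0,0,0,-1]]';python3 - <<'E'
from h import *;from workcell import bot;import pickle
c=bot.camera("wrist");c2=bot.camera("scene");s=bot.state();pickle.dump((c,c2,s),open("w8.pkl","wb"))
for k,(f) in((pickle.load(open("w5.pkl","rb")),0),((c,c2,s),1)):
    g=cv2.cvtColor(k[0]["image"],cv2.COLOR_RGB2GRAY);t=k[2];print(t["tcp_pos"])
    m=g[225:262]<65
    for col in(300,304,308,330,334,338):print(col,225+int(np.argmax(m[:,col])),end=' ')
    row=g[243]<65;print("\n",np.flatnonzero(np.diff(row[285:360].astype(int)))+285)
    R=lambda q:mask(q,(0,150,40),(8,255,255))|mask(q,(172,150,40),(180,255,255))
    print(blobs(R(k[0]),(150,100,500,400),50),blobs(R(k[1]),(150,100,300,300),20),blobs(mask(k[0],(18,130,60),(32,255,255)),(200,150,440,330),100))
    g=cv2.cvtColor(k[1]["image"],cv2.COLOR_RGB2GRAY)
    for col in(208,210,222,224):print(col,np.flatnonzero(g[205:245,col]<50).max()+205,end=' ')
    print()
E
python3 mv.py .4843 -.1432 .1757 1.4109
```

```text
time_s: 30.05
tcp_pos: [0.4843, -0.1427, 0.1758]
eef_rot: [[0.987, -0.159, 0.0], [-0.159, -0.987, 0.0], [0.0, -0.0, -1.0]]
wrist_force: [-0.3, 0.2, -1.9]
opening: 0.0597
[ 0.48307185 -0.14301873  0.17579426]
300 239 304 239 308 239 330 239 334 239 338 239 
 [294 312 324 341]
[(1679, [257, 281, 42, 44], [277.36, 303.6]), (1697, [339, 281, 42, 44], [358.92, 303.54])] [(138, [194, 181, 13, 14], [200.36, 187.52]), (115, [217, 182, 10, 14], [221.78, 188.64])] [(2608, [288, 193, 63, 48], [319.1, 216.3])]
208 231 210 232 222 232 224 232 
[ 0.48451953 -0.14234165  0.17576985]
300 239 304 239 308 239 330 239 334 239 338 239 
 [294 312 324 341]
[(1679, [257, 281, 42, 44], [277.34, 303.61]), (1699, [339, 281, 42, 44], [358.95, 303.55])] [(140, [194, 181, 14, 14], [200.56, 187.76]), (117, [217, 182, 10, 15], [221.97, 189.21])] [(2532, [288, 194, 64, 48], [319.43, 217.05])]
208 231 210 232 222 233 224 232 
at [ 0.4845 -0.1423  0.1758] shift mm [-0.1  0.9  0.1] shares [-0.0002  0.0022  0.0002] turn shares [-0.002 -0.001  0.012]
```

```bash
python3 -m handwheel '[[-0.0015,0.002,0.02,0,0,0,-1],[0,0,0.04,0,0,0,-1],[0,0,0.04,0,0,0,-1],[0,0,0.015,0,0,0,-1],[0,0,0.01,0,0,0,-1],[0,0,0.01,0,0,0,-1],[0,0,0.01,0,0,0,-1],[0,0,0,0,0,0,-1]]';python3 -m handwheel '[[0,0,0.01,0,0,0,-1],[0,0,0.015,0,0,0,-1],[0,0,0.015,0,0,0,-1],[0,0,0.015,0,0,0,-1],[0,0,0.015,0,0,0,-1],[0,0,0.01,0,0,0,-1],[0,0,0,0,0,0,-1],[0,0,0,0,0,0,-1]]'
```

```text
time_s: 30.95
tcp_pos: [0.4835, -0.1437, 0.1175]
eef_rot: [[0.987, -0.16, -0.0], [-0.16, -0.987, 0.0], [-0.0, -0.0, -1.0]]
wrist_force: [-0.7, -0.9, -2.0]
opening: 0.0594
time_s: 31.75
tcp_pos: [0.4838, -0.1438, 0.0857]
eef_rot: [[0.987, -0.159, 0.0], [-0.159, -0.987, -0.0], [0.0, 0.0, -1.0]]
wrist_force: [0.7, -0.5, -1.3]
opening: 0.0595
```

Sliding in freely; last 12 mm slowly.

```bash
python3 -m handwheel '[[0,0,0.008,0,0,0,-1],[0,0,0.008,0,0,0,-1],[0,0,0.006,0,0,0,-1],[0,0,0.004,0,0,0,-1],[0,0,0,0,0,0,-1],[0,0,0,0,0,0,-1]]'|grep -E "tcp|force";python3 -m handwheel '[[0,0,0.002,0,0,0,-1],[0,0,0.002,0,0,0,-1],[0,0,0,0,0,0,-1],[0,0,0,0,0,0,-1]]'|grep -E "tcp|force"
```

```text
tcp_pos: [0.4837, -0.1438, 0.0754]
wrist_force: [-0.3, 0.2, -0.6]
tcp_pos: [0.4837, -0.1437, 0.0737]
wrist_force: [0.5, 0.5, -2.0]
```

```bash
python3 -m handwheel '[[0,0,0.002,0,0,0,-1],[0,0,0,0,0,0,-1],[0,0,0,0,0,0,-1]]'|grep -E "tcp|force";python3 -m handwheel '[[0,0,0.0015,0,0,0,-1],[0,0,0,0,0,0,-1],[0,0,0,0,0,0,-1]]'|grep -E "tcp|force"
```

```text
tcp_pos: [0.4841, -0.1438, 0.0734]
wrist_force: [-0.4, -0.1, 1.6]
tcp_pos: [0.4845, -0.1439, 0.0732]
wrist_force: [-1.3, 0.3, 4.9]
```

```bash
python3 -m handwheel '[[0,0,-0.002,0,0,0,-1],[0,0,0,0,0,0,0.5],[0,0,0,0,0,0,0.7],[0,0,0,0,0,0,1],[0,0,0,0,0,0,1],[0,0,0,0,0,0,1],[0,0,0,0,0,0,1]]'|grep -E "tcp|force|open";python3 -m handwheel '[[0,0,-0.02,0,0,0,1],[0,0,-0.05,0,0,0,1],[0,0,-0.08,0,0,0,1],[0,0,-0.08,0,0,0,1],[0,0,-0.05,0,0,0,1],[-0.02,0,-0.02,0,0,0,1],[0,0,0,0,0,0,1],[0,0,0,0,0,0,1]]'|grep -E "tcp|force|open"
python3 - <<'E'
from h import *;from workcell import bot;import pickle
from eyes import eyes
c=bot.camera("wrist");t=bot.camera("top");s=bot.camera("scene")
R=lambda q:mask(q,(0,150,60),(8,255,255))|mask(q,(172,150,60),(180,255,255))
bt=blobs(R(t),(380,225,450,290));bs=blobs(R(s),(185,220,260,300));print("top",bt,"\nscene",bs)
print("scene eyes",blobs(mask(s,(3,70,60),(17,255,255)),(345,230,420,295),4))
print("top eyes",blobs(mask(t,(3,70,60),(17,255,255)),(225,205,295,280),4))
d=pickle.load(open("d0.pkl","rb"))
for n,k in(("top",t),("scene",s)):
    df=cv2.absdiff(k["image"],d[n]["image"]).max(2);print(n,blobs((df>45).astype('u1'),(0,0,640,480),25))
E
```

```text
tcp_pos: [0.4836, -0.1437, 0.0731]
wrist_force: [0.4, -0.4, 0.1]
opening: 0.0864
tcp_pos: [0.4747, -0.1423, 0.1923]
wrist_force: [0.6, -1.4, -0.5]
opening: 0.0873
top [(33, [408, 249, 9, 6], [412.42, 251.64]), (52, [427, 252, 9, 8], [431.17, 255.63])] 
scene [(113, [201, 228, 12, 13], [206.43, 233.98]), (112, [222, 229, 11, 14], [226.68, 235.31])]
scene eyes [(57, [396, 257, 8, 8], [399.33, 260.37]), (56, [387, 259, 8, 9], [390.52, 263.23])]
top eyes [(20, [254, 219, 7, 7], [256.8, 222.0]), (22, [244, 222, 7, 7], [247.0, 225.09])]
top [(4787, [479, 141, 79, 78], [517.99, 179.28]), (490, [298, 145, 14, 73], [303.7, 180.67]), (4289, [391, 161, 137, 111], [452.27, 232.82]), (26, [429, 247, 8, 6], [432.27, 249.5]), (450, [133, 330, 38, 26], [148.93, 344.34]), (329, [223, 336, 40, 23], [238.97, 343.51]), (674, [229, 346, 75, 30], [266.35, 361.36]), (30, [214, 348, 9, 14], [218.23, 354.87]), (134, [163, 350, 39, 13], [183.29, 357.13]), (153, [157, 361, 46, 15], [182.8, 367.95]), (65, [210, 373, 22, 13], [220.48, 379.31]), (32, [409, 373, 6, 15], [412.34, 378.84]), (75, [235, 374, 14, 15], 
[... 1218 characters left out ...]
), (78, [214, 156, 20, 16], [223.74, 164.36]), (96, [190, 159, 19, 15], [199.44, 167.44]), (156, [290, 161, 28, 25], [305.62, 176.88]), (40, [157, 168, 14, 13], [162.93, 173.15]), (39, [147, 170, 12, 13], [152.33, 176.28]), (141, [282, 183, 39, 15], [305.73, 191.05]), (41, [322, 182, 9, 14], [325.51, 187.8]), (26, [267, 190, 9, 11], [271.23, 193.96]), (25, [241, 195, 7, 8], [243.24, 198.4]), (41, [426, 194, 11, 6], [431.56, 196.63]), (781, [279, 197, 65, 39], [307.66, 218.91]), (51, [352, 201, 12, 8], [357.69, 204.39]), (262, [379, 201, 36, 20], [399.11, 209.66]), (416, [363, 239, 42, 30], [387.68, 253.3]), (27, [376, 251, 14, 6], [382.37, 253.48]), (35, [368, 262, 14, 6], [374.74, 264.29])]
```

```bash
python3 - <<'E'
from h import *;from workcell import bot;import pickle
d=pickle.load(open("d0.pkl","rb"));t=d["top"];s=d["scene"]
a=tri([(t,(247,225.1)),(s,(399.33,260.37))]);b=tri([(t,(256.8,222)),(s,(390.52,263.23))]);m=(a+b)/2;v=a-b
x=np.array([v[1],-v[0]])/np.hypot(*v[:2]);print(a.round(4),b.round(4),"sep",np.linalg.norm(v),"centre",m[:2]-.034*x)
print(bot.state()["time_s"],bot.finish_job())
E
```

```text
[0.5112 0.2174 0.0593] [0.5199 0.1977 0.0594] sep 0.02158178953398701 centre [0.48444079 0.19378888]
the job is handed in; nothing more can be done
35.0 None
```

The ring is closed in the groove on the seal disc and the pliers are back in the stand. The job was handed in at 35 s, and no verdict is reported.

- **Ring:** I spread it to about 0.35 rad, estimated from the eye spacing in the wrist picture. It was then lowered by touch and pressed with about 6 N by the wrist force, after subtracting the weight it was carrying. It eased off and closed.
- **Ring, last check:** The eyes are 21.6 mm apart, so it is closed. Its centre is at (0.484, 0.194), where it lay at the start and within 1 mm of the piston axis I found from the fixture. The eyes sit about 18 mm lower than at the start by triangulation. The TCP heights give about 14.5 mm, so the two disagree by about 3.5 mm. I did not measure the ring's tilt.
- **Pliers, last check:** The handles are within 0.1 px of their starting place in the scene camera. The gripper is open and clear of everything.
- **Bystanders:** The start-to-end picture comparison shows no change in the scene view at the two jars and sauce jar. I did not check each one separately.
- **Tool mismatch:** The fingertips ended about 20 mm behind the TCP, not 8 mm ahead of it as stated. The first grasp therefore closed above the handles without moving the pliers. I measured the offset in two cameras, allowed for it, and repeated the grasp.

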